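Shut the ink pots and put them away in a keyed stack

TASK

Put the stamp-ink pots away: push the cap of every pot that is still open fully down, and stack all the pots on the round stand so that the notch in each foot drops over the key below it and every pot sits flush. Finish by seating the domed cover on the top pot in the same way, notch over key, and leave the stamp and the rolls where they are.

Things in the scene. Friction and masses are not known exactly. Their poses are not given: they have to be found in the camera images.
- pot_1_mid (a point): ink pot, all alike: round, light body and black lid, 60 mm across, straight sides, 40 mm from the underside of its foot to the lid's flat rim (the seat). This point: on its axis, 20 mm above the foot; z up when it stands upright. On the seat stand a round register 47 mm across, 4 mm high, and near the edge, towards +x, a steel key 10.4 mm wide and 8 mm high. About 0.12 kg. None if absent
- pot_1_cap (a joint): white push-pull cap, 18 mm across, in the middle of pot_1's lid; a tight vertical slide: 0 = up (open), top 19 mm above the seat; 0.010 m = fully down (shut), top 9 mm above the seat. It takes 6 to 8 N to push and stays where it is left. None if the pot is absent
- pot_2_mid (a point): like pot_1. Underside of every pot: the foot is a hollow ring 50 mm inside and 11 mm deep, open below, with one notch 13.4 mm wide through its wall towards +x, under the pot's own key. Foot on seat and notch over key, stacked pots rise 40 mm each and all their +x axes point the same way; a cap left up below holds the next pot off its seat
- pot_2_cap (a joint): cap of this pot, as for pot_1_cap
- pot_3_mid (a point): like pot_1
- pot_3_cap (a joint): cap of this pot, as for pot_1_cap
- pot_4_mid (a point): like pot_1
- pot_4_cap (a joint): cap of this pot, as for pot_1_cap
- pot_5_mid (a point): like pot_1
- pot_5_cap (a joint): cap of this pot, as for pot_1_cap
- cover_mid (a point): dust cover: round, black, 60 mm across, domed, with a short knob 16 mm across and a white pointer line over the notch; straight side 24 mm high, 38.5 mm in all. The point lies on its axis 12 mm above the underside, z up. The same hollow foot as a pot's, notch towards +x; no key or cap. Can be gripped across its 60 mm side
- stand_seat (a point): fixed grey stand: a round foot 108 mm across and 9 mm high with a pedestal 60 mm across. The point is on the axis at the pedestal's flat rim (the seat), 20 mm above the bench; on it the same register (black) and, towards +x, the same steel key as on a pot's lid
- stamp_mid (a point): wooden hand stamp standing on the bench, 27 x 46 x 77 mm, to be left alone; point at half height
- tape_roll_mid (a point): roll of brown tape lying flat, 122 mm across, 48 mm high, to be left alone; point at its centre
- label_roll_mid (a point): roll of white labels, 62 mm across, 36 mm high, to be left alone; point at its centre
There are look-alikes about, which are no part of the job. Leave any brown or turquoise look-alike of the part that bears pot_4_mid alone.

How it is judged:
By the outcome, as a careful person would: the job done as asked, in the order asked, and still so for the second after the job is handed in, with the robot touching nothing.
Of pot_1, pot_2, pot_3, pot_4, pot_5 only 3 to 5 are there at a start; the rules pass over those that are not, and their reading is None.
At some moment in a run one of pot_1, pot_2, pot_3, pot_4, pot_5, cover may be knocked a few centimetres aside while the robot is not near it.
Once in a run the grip may slacken for a moment while it holds something.
It also fails if it takes over 210 s, if anything falls off the work surface, if the arm or the gripper's body presses on something with over 40 N, if the wrist force passes 120 N, or if a joint passes its speed limit or range.

ROBOT

A 7-joint arm with a two-finger parallel gripper is mounted at the origin on the work surface; the furniture and walls round the work are solid. World frame = base frame: x ahead of the robot, y to its left, z up, the work surface at z = 0. Lengths are in m, angles in rad, forces in N, time in s.
With the tool pointing down it reaches from about 0.425 to 0.925 m from the base axis. Payload 6.8 kg.
Tool frame: the origin (TCP) lies at the very end of the fingers, on their centre line; the grasp point (between the pads) lies 19 mm behind it; z points along the fingers, y is the line along which they close (so a half turn about z gives the same grasp; the last joint's range is limited). The gripper opens to 85 mm and grips with 20 to 120 N. Pads are 22 mm wide; open, the fingers measure 114 mm over their backs; the gripper's body (76 mm by 85 mm) begins 54 mm behind the grasp point. The pads swing forward as they close: fully open they stand 13 mm farther back than shut.
Start: joints at [1.232, 0.477, 0.022, 1.555, -0.011, 1.109, -0.083], TCP at [0.154, -0.657, 0.231] pointing down, gripper open.
Joint ranges: [-2.96, 2.96], [-0.34, 2.1], [-1.41, 1.46], [0.24, 2.44], [-1.37, 4.51], [0.17, 1.92], [-2.96, 2.96]. Speed limits (rad/s): [2.39, 2.39, 3.14, 3.14, 3.14, 3.14, 3.14].

INTERFACE

Orientations are given as a unit quaternion [w, x, y, z].
In Python, from station import get_obs, read_camera, hand_in gives the robot as it stands.
- The arm moves only by the tool arm_command, never from a script. Its argument "commands" is one flat list of numbers, 7 for each row, row after row: the shift along the tool's x, y, z in m, then the turn, a rotation vector about the tool's x, y, z in degrees, then the opening, from 0 (shut) to 1 (fully open). In form: [tx, ty, tz, rx, ry, rz, fingers, tx, ty, tz, rx, ry, rz, fingers, ...]. A call has 1 to 8 rows; each row is the pose to reach, as a shift and turn from the pose commanded when the call began, along the tool's axes at that moment; what a row does not reach only later rows make up. A row lasts 1/10 s, in which the tool goes at most 50 mm and 8.59 degrees, less where a joint would pass 70% of its speed; a pose out of reach is approached as far as the arm can. A call with a gripper value outside its range is refused whole. The fingers move at their own pace and stop on an object; "force" is the grip in N (left out, the last holds). Time passes only in rows, so rows that repeat a pose let the fingers close. It gives the time, the measured TCP pose, the force, the opening and the grip force at its end, in the units of the state.
- get_obs(): the state, without advancing time (a new reading comes with each control period).
- read_camera(name): name is "scene" or "top" or "wrist"; returns a dict with "img" (480x640x3 uint8, red, green, blue), "camera_matrix" (3x3 intrinsics, pixels), "pose" (4x4, takes a point from camera to world coordinates). Camera axes: x right, y down, z forward; pixel columns grow to the right and rows downward; lengths in m; the calibration is good to about 2 mm. A picture is of the moment at which its call begins. There is no depth.
- hand_in(): hands the job in; it is judged then, once.
The state is a dict: "t": time; "q": joint angles; "joint_vel": joint speeds; "joint_torque": joint torques, N m; "eef_pos": TCP position; "tool_rot": TCP orientation; "contact_force": force on the tool from outside, world axes, zero at the start; "torque": the same for the moment, N m; "gripper_width": opening from 0.0 (shut) to 1.0 (fully open); "grasp_force": force on a finger pad.
Only numpy, scipy, OpenCV 4.12 (cv2) and the standard library are available. Lean on these libraries where they do the work, as an engineer would, in place of code of your own. Each camera call takes 0.05 s, during which the arm holds its last target. There are 200 camera calls.

## Working session

There is one attempt and no reset: what is moved stays moved. The work goes in short steps, Python scripts to look and compute and a tool call to move; the robot and the scene stay as the last step left them, time stands still between calls to the robot, and variables do not carry over. Pictures are saved under pics/ and viewed, at most 14 in all, crops included, and the job is handed in when it is done.

Besides the shell and the picture viewer there is one more tool, called after "Call:" by a JSON object that holds its "api" and its "payload". arm_command: Moves the arm, as the interface text tells. Its arguments: {"type":"object","properties":{"commands":{"type":"array","items":{"type":"number"}},"force":{"type":"number"}},"required":["commands"]}

```bash
mkdir -p pics; ls; cat > h.py <<'E'
import numpy as np, cv2
from station import get_obs, read_camera, hand_in
def snap(n,f):
    c=read_camera(n); cv2.imwrite('pics/'+f,c['img'][:,:,::-1]); return c
E
python3 - <<'E'
from h import *
for n in ('top','scene'):
    c=snap(n,n+'0.png'); np.savez(n+'.npz',**c); print(n,c['camera_matrix'].tolist(),c['pose'].round(4).tolist())
o=get_obs(); print({k:np.round(v,3).tolist() for k,v in o.items()})
E
```

```text
pics
top [[447.8268319121683, 0.0, 320.2102995445948], [0.0, 447.8268319121683, 240.11827607148095], [0.0, 0.0, 1.0]] [[-0.0247, -0.9962, 0.0829, 0.4352], [-0.9997, 0.0249, 0.0009, 0.0145], [-0.0029, -0.0829, -0.9966, 1.08], [0.0, 0.0, 0.0, 1.0]]
scene [[622.6252734419959, 0.0, 320.0115797661933], [0.0, 622.6252734419959, 239.4098816615313], [0.0, 0.0, 1.0]] [[0.9493, 0.2587, -0.1789, 0.7417], [0.3144, -0.766, 0.5607, -0.7073], [0.008, -0.5885, -0.8085, 1.0697], [0.0, 0.0, 0.0, 1.0]]
{'t': 0.1, 'q': [1.232, 0.478, 0.022, 1.556, -0.012, 1.109, -0.083], 'joint_vel': [0.001, -0.0, 0.001, -0.004, 0.001, 0.001, -0.001], 'joint_torque': [0.005, -59.775, 1.613, -28.195, 0.013, 0.005, 0.0], 'eef_pos': [0.154, -0.657, 0.23], 'tool_rot': [-0.001, 0.993, 0.115, -0.0], 'contact_force': [0.116, 0.386, 0.373], 'torque': [0.015, 0.031, -0.046], 'grasp_force': 0.0, 'gripper_width': 1.002}
```

View pics/top0.png

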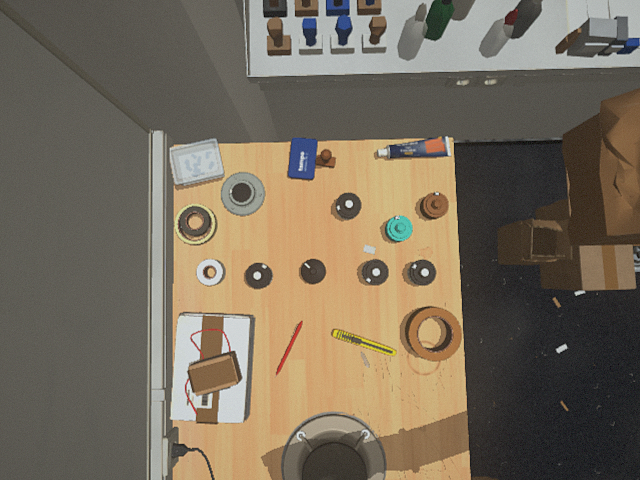

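View pics/scene0.png

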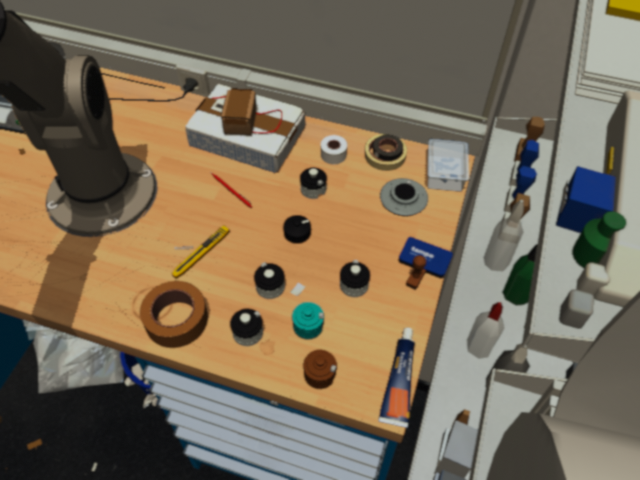

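Top view shows four pots, at about (348,206), (376,272), (421,272) and (258,275). The cover is at (313,271), the stand at (242,193), and the turquoise and brown look-alikes at (399,228) and (434,205). Next I'll zoom in for keys and centres.

```bash
cat >> h.py <<'E'
def ray(c,u,v,z):
    K=c['camera_matrix'];P=c['pose']
    d=P[:3,:3]@np.linalg.solve(K,[u,v,1.]); o=P[:3,3]
    return (o+d*(z-o[2])/d[2])
def proj(c,p):
    P=c['pose'];q=c['camera_matrix']@(P[:3,:3].T@(np.asarray(p,float)-P[:3,3])); return q[:2]/q[2]
E
python3 - <<'E'
from h import *
t=dict(np.load('top.npz'));s=dict(np.load('scene.npz'))
T=t['img'];S=s['img']
objs={'A':(348,206),'B':(376,272),'C':(421,272),'D':(258,275),'cov':(313,271),'st':(242,193)}
a=[];
for k,(u,v) in objs.items():
    x=ray(t,u,v,.04); print(k,x.round(3), np.hypot(x[0],x[1]).round(3))
    im=cv2.resize(np.ascontiguousarray(T[v-24:v+24,u-24:u+24]),(260,260),interpolation=cv2.INTER_CUBIC)
    su,sv=proj(s,x).astype(int)
    im2=cv2.resize(np.ascontiguousarray(S[sv-28:sv+28,su-28:su+28]),(260,260),interpolation=cv2.INTER_CUBIC)
    cv2.putText(im,k,(5,20),0,.7,(255,0,0),2)
    a.append(cv2.resize(np.hstack([im,im2]),(400,200)))
m=np.vstack([np.hstack(a[i:i+2]) for i in (0,2,4)])
cv2.imwrite('pics/crop.png',m[:,:,::-1])
E
```

```text
A [ 0.6   -0.052  0.04 ] 0.603
B [ 0.444 -0.112  0.04 ] 0.458
C [ 0.442 -0.216  0.04 ] 0.492
D [0.444 0.162 0.04 ] 0.473
cov [0.45  0.034 0.04 ] 0.452
st [0.637 0.197 0.04 ] 0.667
```

View pics/crop.png

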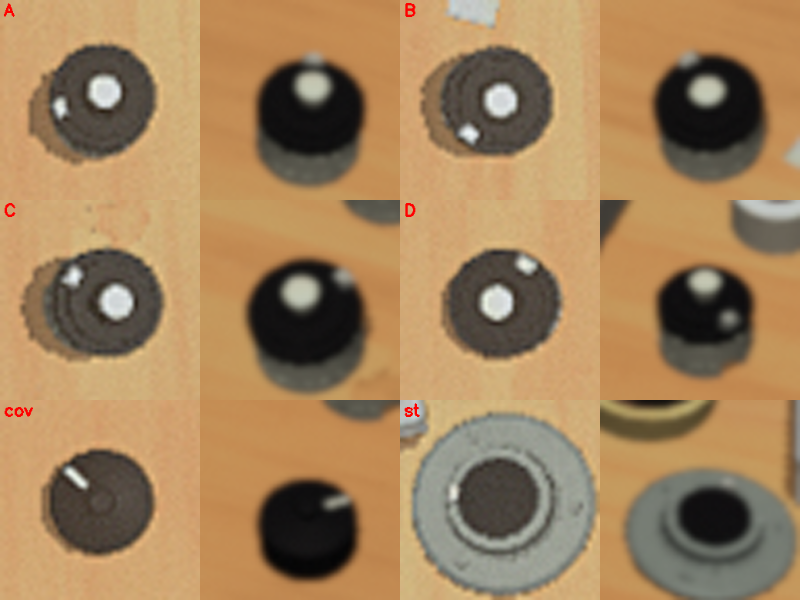

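The crops show caps and keys clearly: pots A, B, C and D with white caps and grey keys, the stand key towards image left, and the cover pointer up-left. Next I'll triangulate.

```bash
cat >> h.py <<'E'
def blobs(img,u,v,r,thr,satmax=60):
    p=img[v-r:v+r,u-r:u+r].astype(int); w=(p.min(2)>thr)&(p.max(2)-p.min(2)<satmax)
    n,l,st,ce=cv2.connectedComponentsWithStats(w.astype(np.uint8))
    return sorted([(int(st[i,4]),ce[i]+[u-r,v-r]) for i in range(1,n)],key=lambda b:-b[0])
def tri(cs,uvs):
    A=np.zeros((3,3));b=np.zeros(3)
    for c,(u,v) in zip(cs,uvs):
        d=c['pose'][:3,:3]@np.linalg.solve(c['camera_matrix'],[u,v,1.]);d/=np.linalg.norm(d)
        M=np.eye(3)-np.outer(d,d);A+=M;b+=M@c['pose'][:3,3]
    x=np.linalg.solve(A,b);return x
E
python3 - <<'E'
from h import *
t=dict(np.load('top.npz'));s=dict(np.load('scene.npz'))
for k,(u,v) in {'A':(348,206),'B':(376,272),'C':(421,272),'D':(258,275),'cov':(313,271),'st':(242,193)}.items():
    su,sv=proj(s,ray(t,u,v,.05)).astype(int)
    bt=[b for b in blobs(t['img'],u,v,14,140,60) if b[0]>3][:3]; bs=[b for b in blobs(s['img'],su,sv,20,95,60) if b[0]>5][:3]
    print(k,[(b[0],b[1].round(1).tolist()) for b in bt],[(b[0],b[1].round(1).tolist()) for b in bs])
    if k in 'ABCD':
        x=tri([t,s],[bt[0][1],bs[0][1]]); print('  cap tri',x.round(4),'key(z=.047)',ray(t,*bt[1][1],.047).round(4) if len(bt)>1 else None)
        for z in(.049,.059):
            p=ray(t,*bt[0][1],z); q=ray(s,*bs[0][1],z); kk=ray(t,*bt[1][1],.047)-p; print('  ',z,p[:2].round(4),q[:2].round(4),'yaw',np.degrees(np.arctan2(kk[1],kk[0])).round(1),'r',np.hypot(*kk[:2]).round(4))
w=read_camera('wrist'); o=get_obs()
from scipy.spatial.transform import Rotation as R
r=R.from_quat(np.array(o['tool_rot'])[[1,2,3,0]]).as_matrix()
print('cam in tool',(r.T@(w['pose'][:3,3]-o['eef_pos'])).round(4),(r.T@w['pose'][:3,:3]).round(3).tolist(),w['camera_matrix'][0].tolist(),'tool',r.round(3).tolist())
E
```

```text
A [(47, [348.8, 203.4]), (10, [338.0, 207.2])] [(64, [355.1, 268.7]), (13, [355.3, 261.0])]
  cap tri [ 0.6041 -0.0521  0.0594] key(z=.047) [ 0.597  -0.0279  0.047 ]
   0.049 [ 0.605  -0.0532] [ 0.6035 -0.045 ] yaw 107.6 r 0.0265
   0.059 [ 0.6034 -0.0525] [ 0.6048 -0.0515] yaw 104.5 r 0.0254
B [(47, [375.8, 271.6]), (13, [367.8, 279.5])] [(62, [268.5, 273.0]), (14, [263.1, 263.9])]
  cap tri [ 0.4459 -0.1098  0.0507] key(z=.047) [ 0.4276 -0.0917  0.047 ]
   0.049 [ 0.4452 -0.1104] [ 0.4462 -0.1085] yaw 133.3 r 0.0257
   0.059 [ 0.4451 -0.1091] [ 0.4491 -0.1144] yaw 135.1 r 0.0247
C [(48, [424.6, 271.8]), (11, [414.0, 265.8])] [(74, [244.7, 317.2]), (15, [256.9, 312.7])]
  cap tri [ 0.4424 -0.2195  0.0602] key(z=.047) [ 0.4564 -0.1989  0.047 ]
   0.049 [ 0.442  -0.2223] [ 0.4395 -0.2139] yaw 58.3 r 0.0274
   0.059 [ 0.4419 -0.22  ] [ 0.4425 -0.2187] yaw 55.4 r 0.0255
D [(48, [257.0, 275.1]), (13, [263.7, 266.0])] [(48, [312.9, 171.1]), (7, [320.0, 181.7])]
  cap tri [0.445  0.1613 0.0609] key(z=.047) [0.4646 0.1471 0.047 ]
   0.049 [0.4441 0.1626] [0.4426 0.1721] yaw -37.0 r 0.0257
   0.059 [0.444  0.1612] [0.4455 0.1634] yaw -34.3 r 0.0249
cov [(11, [307.1, 265.3])] [(13, [305.5, 220.9])]
st [(202, [241.0, 186.9]), (35, [230.1, 203.5]), (30, [253.0, 203.7])] [(471, [398.0, 190.1])]
cam in tool [ 0.0703 -0.     -0.1419] [[0.001, -0.961, -0.277], [1.0, 0.001, 0.001], [-0.0, -0.277, 0.961]] [347.04168780373743, 0.0, 324.1227278190754] tool [[0.973, 0.229, -0.0], [0.229, -0.973, 0.001], [-0.0, -0.001, -1.0]]
```

```bash
cat >> h.py <<'E'
from scipy.spatial.transform import Rotation as R
def rotm(): return R.from_quat(np.array(get_obs()['tool_rot'])[[1,2,3,0]]).as_matrix()
def plan(*wps):
    """wps (x,y,z,yawdeg): each printed relative to previous (first: measured pose)"""
    o=get_obs(); p=np.array(o['eef_pos']); r=rotm()
    print('t',round(o['t'],1),'pos',p.round(4),'yaw',np.degrees(np.arctan2(r[1,0],r[0,0])).round(2),'tilt',r[:2,2].round(4),'q',np.round(o['q'],2),'F',np.round(o['contact_force'],1))
    for x,y,z,a in wps:
        c,s=np.cos(np.radians(a)),np.sin(np.radians(a)); rn=np.array([[c,s,0],[s,-c,0],[0,0,-1.]])
        print('  ->',(x,y,z,a),'shift',(r.T@(np.array([x,y,z])-p)).round(4).tolist(),'rv',np.degrees(R.from_matrix(r.T@rn).as_rotvec()).round(2).tolist())
        p=np.array([x,y,z]);r=rn
E
python3 - <<'E'
from h import *
plan((.442,-.2195,.13,64),(.442,-.2195,.047,64),(.442,-.2195,.13,64),(.6035,-.052,.13,85),(.6035,-.052,.047,85),(.6035,-.052,.13,85),(.4445,.1615,.13,85),(.4445,.1615,.047,85))
E
```

```text
t 0.1 pos [ 0.1543 -0.6567  0.2305] yaw 13.22 tilt [-0.0004  0.0014] q [ 1.23  0.48  0.02  1.56 -0.01  1.11 -0.08] F [ 0.4 -0.1  0.6]
  -> (0.442, -0.2195, 0.13, 64) shift [0.3801, -0.3596, 0.101] rv [-0.08, -0.03, -50.78]
  -> (0.442, -0.2195, 0.047, 64) shift [0.0, 0.0, 0.083] rv [0.0, 0.0, 0.0]
  -> (0.442, -0.2195, 0.13, 64) shift [0.0, 0.0, -0.083] rv [0.0, 0.0, 0.0]
  -> (0.6035, -0.052, 0.13, 85) shift [0.2213, 0.0717, 0.0] rv [0.0, 0.0, -21.0]
  -> (0.6035, -0.052, 0.047, 85) shift [0.0, 0.0, 0.083] rv [0.0, 0.0, 0.0]
  -> (0.6035, -0.052, 0.13, 85) shift [0.0, 0.0, -0.083] rv [0.0, 0.0, 0.0]
  -> (0.4445, 0.1615, 0.13, 85) shift [0.1988, -0.177, 0.0] rv [0.0, 0.0, 0.0]
  -> (0.4445, 0.1615, 0.047, 85) shift [0.0, 0.0, 0.083] rv [0.0, 0.0, 0.0]
```

Call:
{"api": "arm_command", "payload": {"commands": [0.38,-0.36,0.1,0,0,-50.8,0,0.38,-0.36,0.1,0,0,-50.8,0,0.38,-0.36,0.1,0,0,-50.8,0,0.38,-0.36,0.1,0,0,-50.8,0,0.38,-0.36,0.1,0,0,-50.8,0,0.38,-0.36,0.1,0,0,-50.8,0,0.38,-0.36,0.1,0,0,-50.8,0,0.38,-0.36,0.1,0,0,-50.8,0]}}

```text
t: 0.95
eef_pos: [0.3708, -0.3272, 0.156]
tool_rot: [0.0, 0.848, 0.53, 0.0]
contact_force: [0.6, -0.4, -0.3]
gripper_width: 0.003
grasp_force: 0.0
```

```bash
python3 -c "
from h import *
plan((.442,-.2195,.13,64),(.442,-.2195,.047,64))"
```

```text
t 0.9 pos [ 0.3708 -0.3272  0.156 ] yaw 64.0 tilt [ 0.0002 -0.0002] q [ 0.86  0.29 -0.31  2.04  0.12  0.83  0.03] F [ 0.6 -0.4 -0.3]
  -> (0.442, -0.2195, 0.13, 64) shift [0.128, 0.0168, 0.026] rv [0.01, 0.01, 0.0]
  -> (0.442, -0.2195, 0.047, 64) shift [0.0, 0.0, 0.083] rv [0.0, 0.0, 0.0]
```

Call:
{"api": "arm_command", "payload": {"commands": [0.125,0.0165,0.02,0,0,0,0,0.125,0.0165,0.02,0,0,0,0,0.125,0.0165,0.02,0,0,0,0,0.125,0.0165,0.02,0,0,0,0,0.125,0.0165,0.02,0,0,0,0,0.125,0.0165,0.02,0,0,0,0]}}

```text
t: 1.55
eef_pos: [0.439, -0.225, 0.1362]
tool_rot: [0.0, 0.848, 0.529, -0.0]
contact_force: [0.3, -0.0, -0.2]
gripper_width: -0.004
grasp_force: 0.0
```

```bash
python3 -c "
from h import *
plan((.442,-.2195,.13,64),(.442,-.2195,.047,64))
c=snap('wrist','w1.png'); np.savez('w1.npz',**c)"
```

```text
t 1.6 pos [ 0.439  -0.225   0.1362] yaw 63.91 tilt [-0.0006 -0.0005] q [ 0.65  0.33 -0.36  2.05  0.16  0.79 -0.26] F [ 0.3 -0.  -0.2]
  -> (0.442, -0.2195, 0.13, 64) shift [0.0062, 0.0002, 0.0062] rv [-0.02, 0.04, -0.09]
  -> (0.442, -0.2195, 0.047, 64) shift [0.0, 0.0, 0.083] rv [0.0, 0.0, 0.0]
```

View pics/w1.png

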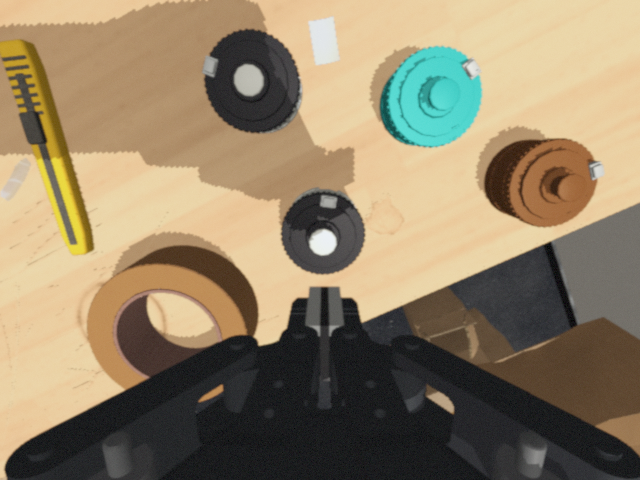

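The wrist view shows pot C with its cap at (323,242) and key at (328,201), pot B with its cap at (249,80) and key at (211,66), and the turquoise and brown look-alikes to the right.

```bash
python3 -c "
from h import *
c=dict(np.load('w1.npz'))
for n,uv,kv,z in(('C',(323,242),(328,201),.059),('B',(249,80),(211,66),.049)):
    b=blobs(c['img'],*uv,20,150)[0]; k=blobs(c['img'],*kv,12,120)[0]
    p=ray(c,*b[1],z);q=ray(c,*k[1],.048);d=q-p
    print(n,b,k,p,q,np.degrees(np.arctan2(d[1],d[0])),np.hypot(*d[:2]))
plan((.442,-.2195,.063,64),(.442,-.2195,.05,64))
"
```

```text
C (553, array([322.75768535, 242.11211573])) (161, array([328.14906832, 201.45341615])) [ 0.44152896 -0.21817922  0.059     ] [ 0.45577233 -0.19722817  0.048     ] 55.79054526141731 0.025334174688268006
B (664, array([248.36144578,  79.61746988])) (206, array([208.68446602,  65.33009709])) [ 0.44481607 -0.10910344  0.049     ] [ 0.42716292 -0.09155072  0.048     ] 135.16344912226975 0.02489441287710348
t 1.6 pos [ 0.439  -0.2252  0.1363] yaw 63.87 tilt [-0.0004 -0.0006] q [ 0.65  0.33 -0.36  2.05  0.16  0.79 -0.26] F [-1.  -1.  -0.1]
  -> (0.442, -0.2195, 0.063, 64) shift [0.0065, 0.0002, 0.0733] rv [-0.0, 0.04, -0.13]
  -> (0.442, -0.2195, 0.05, 64) shift [0.0, 0.0, 0.013] rv [0.0, 0.0, 0.0]
```

Call:
{"api": "arm_command", "payload": {"commands": [0.0065,0,0.04,0,0,0,0,0.0065,0,0.07,0,0,0,0,0.0065,0,0.075,0,0,0,0,0.0065,0,0.079,0,0,0,0,0.0065,0,0.083,0,0,0,0,0.0065,0,0.0865,0,0,0,0,0.0065,0,0.0865,0,0,0,0]}}

```text
t: 2.3
eef_pos: [0.4426, -0.2188, 0.0509]
tool_rot: [0.001, 0.848, 0.53, -0.0]
contact_force: [-0.2, -0.9, -0.1]
gripper_width: -0.002
grasp_force: 0.0
```

```bash
python3 -c "
from h import *
plan((.442,-.2195,.049,64))"
```

```text
t 2.3 pos [ 0.4426 -0.2188  0.0509] yaw 63.94 tilt [ 0.0004 -0.001 ] q [ 0.59  0.47 -0.32  2.11  0.25  0.6  -0.35] F [-0.2 -0.9 -0.1]
  -> (0.442, -0.2195, 0.049, 64) shift [-0.0009, -0.0002, 0.0019] rv [0.04, 0.04, -0.06]
```

Call:
{"api": "arm_command", "payload": {"commands": [0,0,0.002,0,0,0,0,0,0,0.003,0,0,0,0,0,0,0.003,0,0,0,0]}}

```text
t: 2.6
eef_pos: [0.4439, -0.2189, 0.0489]
tool_rot: [0.001, 0.848, 0.53, 0.0]
contact_force: [-5.4, 1.4, 17.4]
gripper_width: -0.003
grasp_force: 8.6
```

```bash
python3 -c "
from h import *
plan((.442,-.2195,.049,64))"
```

```text
t 2.6 pos [ 0.4439 -0.2189  0.0489] yaw 63.98 tilt [ 0.0023 -0.002 ] q [ 0.59  0.47 -0.32  2.11  0.25  0.6  -0.36] F [-5.4  1.4 17.4]
  -> (0.442, -0.2195, 0.049, 64) shift [-0.0013, -0.0014, -0.0001] rv [0.17, 0.05, -0.02]
```

C is shut: z = 48.9 mm with 17 N of contact force. Next is A.

Call:
{"api": "arm_command", "payload": {"commands": [0,0,-0.04,0,0,0,0,0,0,-0.08,0,0,0,0,0,0,-0.08,0,0,0,0]}}

```text
t: 2.9
eef_pos: [0.4467, -0.2194, 0.1322]
tool_rot: [0.004, 0.848, 0.53, 0.003]
contact_force: [1.2, 0.5, 0.2]
gripper_width: -0.0
grasp_force: 0.0
```

Call:
{"api": "arm_command", "payload": {"commands": [0.22,0.072,0,0,0,-21,0,0.22,0.072,0,0,0,-21,0,0.22,0.072,0,0,0,-21,0,0.22,0.072,0,0,0,-21,0,0.22,0.072,0,0,0,-21,0,0.22,0.072,0,0,0,-21,0,0.22,0.072,0,0,0,-21,0,0.22,0.072,0,0,0,-21,0]}}

```text
t: 3.7
eef_pos: [0.603, -0.0533, 0.1265]
tool_rot: [0.0, 0.738, 0.675, -0.001]
contact_force: [0.6, -0.0, -0.9]
gripper_width: -0.001
grasp_force: 0.0
```

```bash
python3 -c "
from h import *
c=snap('wrist','w2.png'); np.savez('w2.npz',**c)
uv=proj(c,(.6035,-.052,.059)).astype(int);kv=proj(c,(.597,-.028,.048)).astype(int)
b=blobs(c['img'],*uv,25,150)[0]; k=blobs(c['img'],*kv,14,120)
p=ray(c,*b[1],.059);print(b,p,[ (x,(ray(c,*x[1],.048)-p)) for x in k[:2]])
plan((*p[:2],.0625,85),(*p[:2],.049,85))"
```

```text
(584, array([323.92979452, 252.65239726])) [ 0.60319354 -0.05026662  0.059     ] [((159, array([310.52830189, 212.36477987])), array([-0.00652403,  0.02442337, -0.011     ]))]
t 3.8 pos [ 0.603  -0.0535  0.1266] yaw 84.89 tilt [-0.0007 -0.0011] q [ 0.33  0.52 -0.46  1.79  0.29  0.89 -0.35] F [-0.2 -0.8  0.1]
  -> (np.float64(0.6031935394546434), np.float64(-0.05026662219027846), 0.0625, 85) shift [0.0033, -0.0, 0.0641] rv [-0.03, 0.06, -0.11]
  -> (np.float64(0.6031935394546434), np.float64(-0.05026662219027846), 0.049, 85) shift [0.0, 0.0, 0.0135] rv [0.0, 0.0, 0.0]
```

Call:
{"api": "arm_command", "payload": {"commands": [0.003,0,0.04,0,0,0,0,0.003,0,0.062,0,0,0,0,0.003,0,0.068,0,0,0,0,0.003,0,0.073,0,0,0,0,0.003,0,0.077,0,0,0,0,0.003,0,0.0795,0,0,0,0,0.003,0,0.0797,0,0,0,0,0.003,0,0.0797,0,0,0,0]}}

```text
t: 4.55
eef_pos: [0.6025, -0.0501, 0.0493]
tool_rot: [-0.0, 0.738, 0.675, -0.002]
contact_force: [-10.2, -1.1, 14.9]
gripper_width: 0.001
grasp_force: 7.5
```

Call:
{"api": "arm_command", "payload": {"commands": [0,0,0.001,0,0,0,0,0,0,0.0015,0,0,0,0,0,0,0.0015,0,0,0,0]}}

```text
t: 4.85
eef_pos: [0.6022, -0.0502, 0.049]
tool_rot: [0.0, 0.738, 0.675, -0.002]
contact_force: [-14.8, -1.0, 25.7]
gripper_width: -0.0
grasp_force: 13.2
```

Call:
{"api": "arm_command", "payload": {"commands": [0,0,-0.04,0,0,0,0,0,0,-0.08,0,0,0,0,0,0,-0.08,0,0,0,0]}}

```text
t: 5.15
eef_pos: [0.6083, -0.0491, 0.1326]
tool_rot: [0.004, 0.738, 0.675, 0.004]
contact_force: [1.1, -0.4, -0.5]
gripper_width: 0.003
grasp_force: 0.0
```

Call:
{"api": "arm_command", "payload": {"commands": [0.195,-0.174,0,0,0,0,0,0.195,-0.174,0,0,0,0,0,0.195,-0.174,0,0,0,0,0,0.195,-0.174,0,0,0,0,0,0.195,-0.174,0,0,0,0,0,0.195,-0.174,0,0,0,0,0,0.195,-0.174,0,0,0,0,0,0.195,-0.174,0,0,0,0,0]}}

```text
t: 5.95
eef_pos: [0.4487, 0.1595, 0.1259]
tool_rot: [0.001, 0.738, 0.675, 0.0]
contact_force: [-0.1, -0.5, 0.3]
gripper_width: -0.0
grasp_force: 0.0
```

```bash
python3 -c "
from h import *
c=snap('wrist','w3.png'); np.savez('w3.npz',**c)
uv=proj(c,(.4445,.162,.059)).astype(int);kv=proj(c,(.4646,.147,.048)).astype(int)
b=blobs(c['img'],*uv,25,150)[0]; k=blobs(c['img'],*kv,14,120)
p=ray(c,*b[1],.059);print(b,p,[ (x,(ray(c,*x[1],.048)-p)) for x in k[:2]])
plan((*p[:2],.0625,85),(*p[:2],.049,85))"
```

```text
(550, array([315.38363636, 252.59818182])) [0.44367179 0.16321806 0.059     ] [((169, array([348.55621302, 264.15976331])), array([ 0.02087262, -0.01360015, -0.011     ]))]
t 6.0 pos [0.449  0.159  0.1257] yaw 84.86 tilt [ 0.0009 -0.0006] q [ 0.    0.35 -0.56  2.09  0.26  0.77 -0.81] F [ 0.3 -0.   0.6]
  -> (np.float64(0.4436717865001912), np.float64(0.16321805515418564), 0.0625, 85) shift [0.0038, -0.0057, 0.0632] rv [0.06, 0.03, -0.14]
  -> (np.float64(0.4436717865001912), np.float64(0.16321805515418564), 0.049, 85) shift [0.0, 0.0, 0.0135] rv [0.0, 0.0, 0.0]
```

Call:
{"api": "arm_command", "payload": {"commands": [0.003,-0.005,0.035,0,0,0,0,0.003,-0.005,0.06,0,0,0,0,0.003,-0.005,0.067,0,0,0,0,0.003,-0.005,0.072,0,0,0,0,0.003,-0.005,0.076,0,0,0,0,0.003,-0.005,0.0785,0,0,0,0,0.003,-0.005,0.0797,0,0,0,0,0.003,-0.005,0.0797,0,0,0,0]}}

```text
t: 6.8
eef_pos: [0.4429, 0.1618, 0.0486]
tool_rot: [0.002, 0.738, 0.675, -0.002]
contact_force: [-12.6, -8.3, 38.4]
gripper_width: 0.001
grasp_force: 19.2
```

Call:
{"api": "arm_command", "payload": {"commands": [0,0,0.001,0,0,0,0,0,0,0.001,0,0,0,0]}}

```text
t: 7.0
eef_pos: [0.443, 0.1618, 0.0485]
tool_rot: [0.002, 0.738, 0.675, -0.002]
contact_force: [-16.1, -9.6, 50.2]
gripper_width: -0.001
grasp_force: 25.3
```

Call:
{"api": "arm_command", "payload": {"commands": [0,0,-0.04,0,0,0,0,0,0,-0.08,0,0,0,0.5,0,0,-0.08,0,0,0,1]}}

```text
t: 7.3
eef_pos: [0.4471, 0.1652, 0.1304]
tool_rot: [0.002, 0.738, 0.675, 0.005]
contact_force: [-0.1, -0.0, 1.5]
gripper_width: 0.333
grasp_force: 0.0
```

```bash
python3 -c "
from h import *
t=read_camera('top'); s=read_camera('scene')
np.savez('top2.npz',**t)
c=snap('wrist','w4.png'); np.savez('w4.npz',**c)
# stand check in top
plan((.6369,.197,.15,85),(.444,.162,.13,50),(.444,.162,.006,50))"
```

```text
t 7.5 pos [0.4436 0.1633 0.1252] yaw 84.92 tilt [ 0.001  -0.0002] q [ 0.    0.34 -0.57  2.1   0.27  0.77 -0.83] F [-0.4  0.4 -0.1]
  -> (0.6369, 0.197, 0.15, 85) shift [0.0507, 0.1896, -0.0246] rv [0.06, 0.01, -0.08]
  -> (0.444, 0.162, 0.13, 50) shift [-0.0517, -0.1891, 0.02] rv [0.0, 0.0, 35.0]
  -> (0.444, 0.162, 0.006, 50) shift [0.0, 0.0, 0.124] rv [0.0, 0.0, 0.0]
```

Caps A, C and D are pressed to their stops. Next I'll look at the stand with the wrist camera.

Call:
{"api": "arm_command", "payload": {"commands": [0.05,0.19,-0.025,0,0,0,1,0.05,0.19,-0.025,0,0,0,1,0.05,0.19,-0.025,0,0,0,1,0.05,0.19,-0.025,0,0,0,1,0.05,0.19,-0.025,0,0,0,1,0.05,0.19,-0.025,0,0,0,1,0.05,0.19,-0.025,0,0,0,1,0.05,0.19,-0.025,0,0,0,1]}}

```text
t: 8.25
eef_pos: [0.635, 0.1972, 0.1491]
tool_rot: [-0.0, 0.737, 0.676, -0.001]
contact_force: [-0.5, -0.1, 0.1]
gripper_width: 1.002
grasp_force: 0.0
```

```bash
python3 -c "
from h import *
c=snap('wrist','w5.png'); np.savez('w5.npz',**c)
cv2.imwrite('pics/w5c.png',cv2.resize(c['img'][100:400,150:490,::-1],(680,600),interpolation=cv2.INTER_CUBIC))
plan()"
```

```text
t 8.3 pos [0.6353 0.1972 0.1495] yaw 85.07 tilt [-0.0011 -0.0008] q [-0.04  0.59 -0.51  1.62  0.32  1.01 -0.74] F [ 0.5 -1.3  0.1]
```

View pics/w5c.png

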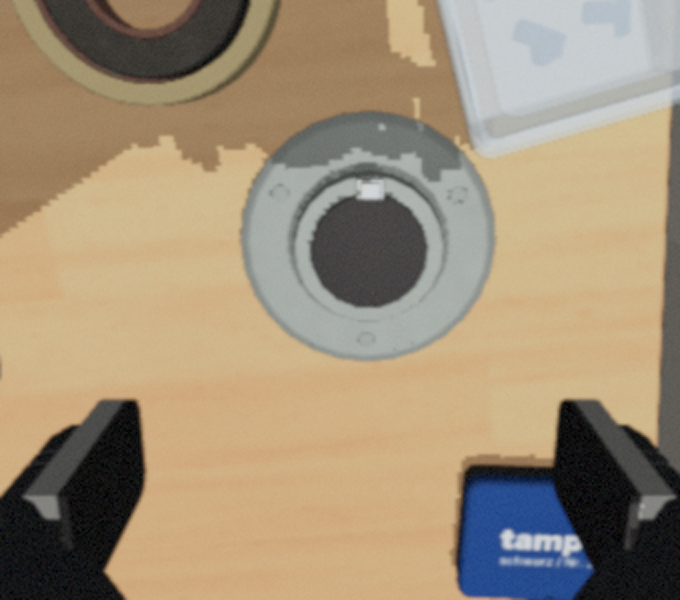

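The stand's register is at about (334,225) and its key at (335,194) in the full image. Fit these properly.

```bash
cat >> h.py <<'E'
def dark(img,u,v,r,thr=100):
    p=cv2.GaussianBlur(img,(3,3),0)[v-r:v+r,u-r:u+r].max(2)<thr
    n,l=cv2.connectedComponents(p.astype(np.uint8)); m=(l==l[r,r]).astype(np.uint8)
    cs=max(cv2.findContours(m,cv2.RETR_EXTERNAL,cv2.CHAIN_APPROX_NONE)[0],key=len)
    h=cv2.convexHull(cs)[:,0].astype(float)+[u-r,v-r]
    return cs[:,0]+np.array([u-r,v-r]),h
def circfit(c,pts,z):
    P=np.array([ray(c,u,v,z)[:2] for u,v in pts])
    A=np.c_[2*P,np.ones(len(P))]; x=np.linalg.lstsq(A,(P**2).sum(1),rcond=None)[0]
    for _ in range(3):
        rr=np.hypot(*(P-x[:2]).T); R0=np.sqrt(x[2]+x[:2]@x[:2]); g=abs(rr-R0)<.0012
        x=np.linalg.lstsq(A[g],(P[g]**2).sum(1),rcond=None)[0]
    return x[:2],np.sqrt(x[2]+x[:2]@x[:2]),g.mean()
E
python3 -c "
from h import *
c=dict(np.load('w5.npz'))
cs,h=dark(c['img'],334,225,50)
ctr,rad,g=circfit(c,cs,.024);print('reg',ctr,rad,g)
k=blobs(c['img'],335,194,10,190)[0];q=ray(c,*k[1],.028);d=q[:2]-ctr
print(k,q,np.degrees(np.arctan2(d[1],d[0])),np.hypot(*d))
plan((.444,.1625,.13,50))
"
```

```text
reg [0.64320689 0.20367145] 0.022275267777597065 0.9113924050632911
(70, array([334.75714286, 194.7       ])) [0.64567092 0.22829789 0.028     ] 84.28623018023934 0.02474940704423393
t 8.3 pos [0.6353 0.1972 0.1495] yaw 85.07 tilt [-0.0011 -0.0008] q [-0.04  0.59 -0.51  1.62  0.32  1.01 -0.74] F [ 0.5 -1.3  0.1]
  -> (0.444, 0.1625, 0.13, 50) shift [-0.0511, -0.1876, 0.0198] rv [-0.04, 0.07, 35.07]
```

Call:
{"api": "arm_command", "payload": {"commands": [-0.051,-0.187,0.02,0,0,35,1,-0.051,-0.187,0.02,0,0,35,1,-0.051,-0.187,0.02,0,0,35,1,-0.051,-0.187,0.02,0,0,35,1,-0.051,-0.187,0.02,0,0,35,1,-0.051,-0.187,0.02,0,0,35,1,-0.051,-0.187,0.02,0,0,35,1,-0.051,-0.187,0.02,0,0,35,1]}}

```text
t: 9.1
eef_pos: [0.4472, 0.1634, 0.1303]
tool_rot: [-0.0, 0.906, 0.423, 0.001]
contact_force: [-0.2, -0.7, -0.4]
gripper_width: 1.001
grasp_force: 0.0
```

```bash
python3 -c "
from h import *
c=snap('wrist','w6.png')
uv=proj(c,(.4437,.1632,.049)).astype(int);kv=proj(c,(.4646,.1496,.048)).astype(int)
b=blobs(c['img'],*uv,25,150)[0]; k=blobs(c['img'],*kv,14,120)
p=ray(c,*b[1],.049);print(b,p)
for x in k[:2]: d=ray(c,*x[1],.048)-p; print(x,np.degrees(np.arctan2(d[1],d[0])),np.hypot(*d[:2]))
plan((*p[:2],.004,50))"
```

```text
(498, array([320.23293173, 253.90963855])) [0.44409815 0.16337369 0.049     ]
(174, array([357.25862069, 249.45977011])) -33.48207113606967 0.02521495520546688
t 9.2 pos [0.4471 0.1633 0.1301] yaw 50.02 tilt [0.0009 0.0008] q [-0.11  0.32 -0.44  2.09  0.19  0.77 -1.36] F [-0.1 -0.7  0.1]
  -> (np.float64(0.4440981478909193), np.float64(0.1633736868500151), 0.004, 50) shift [-0.002, -0.0023, 0.1261] rv [0.01, -0.07, 0.02]
```

Call:
{"api": "arm_command", "payload": {"commands": [-0.002,-0.002,0.04,0,0,0,1,-0.002,-0.002,0.08,0,0,0,1,-0.002,-0.002,0.11,0,0,0,1,-0.002,-0.002,0.125,0,0,0,1,-0.002,-0.002,0.125,0,0,0,1,-0.002,-0.002,0.125,0,0,0,0.4,-0.002,-0.002,0.125,0,0,0,0.4,-0.002,-0.002,0.125,0,0,0,0.4], "force": 50}}

```text
t: 9.95
eef_pos: [0.4441, 0.1631, 0.0061]
tool_rot: [0.0, 0.906, 0.423, 0.001]
contact_force: [-0.2, 0.5, 2.3]
gripper_width: 0.691
grasp_force: 53.6
```

Call:
{"api": "arm_command", "payload": {"commands": [0,0,0,0,0,0,0.4,0,0,0,0,0,0,0.4]}}

```text
t: 10.15
eef_pos: [0.4441, 0.1631, 0.0061]
tool_rot: [0.0, 0.906, 0.423, 0.001]
contact_force: [-0.7, -0.7, 7.3]
gripper_width: 0.688
grasp_force: 53.8
```

Call:
{"api": "arm_command", "payload": {"commands": [0,0,-0.03,0,0,0,0.4,0,0,-0.07,0,0,0,0.4,0,0,-0.11,0,0,0,0.4,0,0,-0.12,0,0,0,0.4,0,0,-0.12,0,0,0,0.4]}}

```text
t: 10.65
eef_pos: [0.4443, 0.1629, 0.1266]
tool_rot: [0.0, 0.906, 0.423, 0.002]
contact_force: [-0.1, 0.5, -1.5]
gripper_width: 0.686
grasp_force: 54.3
```

```bash
python3 -c "
from h import *
c=snap('wrist','w7.png');np.savez('w7.npz',**c)
print(get_obs()['gripper_width'],get_obs()['grasp_force'])
plan((.6432,.2035,.124,85),(.6432,.2035,.124,168))"
```

```text
0.6904384460451098 54.339120984077454
t 10.7 pos [0.4432 0.1624 0.1251] yaw 50.0 tilt [ 0.0014 -0.    ] q [-0.1   0.32 -0.45  2.1   0.21  0.75 -1.38] F [-0.5 -0.6 -1.6]
  -> (0.6432, 0.2035, 0.124, 85) shift [0.1601, 0.1268, 0.0013] rv [0.07, -0.03, -35.0]
  -> (0.6432, 0.2035, 0.124, 168) shift [0.0, 0.0, 0.0] rv [0.0, 0.0, -83.0]
```

View pics/w7.png

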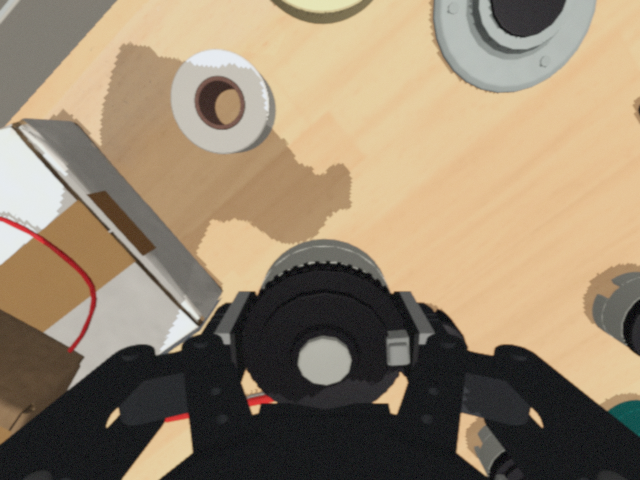

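The held pot is clearly visible: cap at (325,360), key at (398,349), gripped centrally.

```bash
cat >> h.py <<'E'
def held(c,capuv=(325,360),keyuv=(398,349),zf=.006):
    o=get_obs();p=np.array(o['eef_pos']);r=rotm()
    b=blobs(c['img'],*capuv,40,110)[0];k=blobs(c['img'],*keyuv,16,120)[0]
    C=ray(c,*b[1],p[2]-zf+.049);Kk=ray(c,*k[1],p[2]-zf+.0475);d=Kk-C
    print('cap',b[0],b[1].round(1),'key',k[0],k[1].round(1),'off tool',(r.T@(C-p)).round(4),'yaw world',np.degrees(np.arctan2(d[1],d[0])).round(2),'rel tool',np.degrees(np.arctan2(*(r.T@d)[[1,0]])).round(2),'rk',np.hypot(*d[:2]).round(4))
    return C
E
python3 -c "
from h import *
held(dict(np.load('w7.npz')))"
```

```text
cap 1934 [324.1 361.1] key 420 [398.5 352.2] off tool [ 0.001   0.0005 -0.043 ] yaw world -34.64 rel tool 84.64 rk 0.0252
```

Call:
{"api": "arm_command", "payload": {"commands": [0.16,0.127,0,0,0,-35,0.4,0.16,0.127,0,0,0,-35,0.4,0.16,0.127,0,0,0,-35,0.4,0.16,0.127,0,0,0,-35,0.4,0.16,0.127,0,0,0,-35,0.4,0.16,0.127,0,0,0,-35,0.4,0.16,0.127,0,0,0,-35,0.4,0.16,0.127,0,0,0,-35,0.4]}}

```text
t: 11.5
eef_pos: [0.6412, 0.2036, 0.1241]
tool_rot: [-0.0, 0.737, 0.676, -0.001]
contact_force: [-0.6, -0.2, -1.6]
gripper_width: 0.692
grasp_force: 54.3
```

Call:
{"api": "arm_command", "payload": {"commands": [0,0,0,0,0,-60,0.4,0,0,0,0,0,-60,0.4,0,0,0,0,0,-60,0.4,0,0,0,0,0,-60,0.4,0,0,0,0,0,-60,0.4,0,0,0,0,0,-60,0.4,0,0,0,0,0,-60,0.4,0,0,0,0,0,-60,0.4]}}

```text
t: 12.3
eef_pos: [0.6422, 0.2033, 0.125]
tool_rot: [0.0, 0.3, 0.954, -0.0]
contact_force: [-0.1, -0.9, -0.6]
gripper_width: 0.689
grasp_force: 54.3
```

Call:
{"api": "arm_command", "payload": {"commands": [0,0,0,0,0,-23,0.4,0,0,0,0,0,-23,0.4,0,0,0,0,0,-23,0.4,0,0,0,0,0,-23,0.4,0,0,0,0,0,-23,0.4]}}

```text
t: 12.8
eef_pos: [0.6427, 0.2036, 0.125]
tool_rot: [0.0, 0.107, 0.994, -0.0]
contact_force: [-0.7, 0.4, -1.7]
gripper_width: 0.689
grasp_force: 54.3
```

```bash
python3 -c "
from h import *
c=snap('wrist','w8.png');C=held(c)
o=get_obs();p=np.array(o['eef_pos']);print(o['grasp_force'],o['gripper_width'],'need world',np.array([.6432,.2037])-C[:2])
t=p[:2]+np.array([.6432,.2037])-C[:2]
plan((*t,.05,168),(*t,.026,168))"
```

```text
cap 1946 [324.  360.5] key 440 [398.4 351.2] off tool [ 0.0018 -0.0002 -0.043 ] yaw world 83.63 rel tool 84.16 rk 0.0248
54.304704666137695 0.6915928532452783 need world [ 2.13856365e-03 -6.98057140e-05]
t 12.8 pos [0.6429 0.2036 0.125 ] yaw 167.79 tilt [ 0.0002 -0.0005] q [ 0.15  0.73 -0.83  1.6   0.59  1.08  0.51] F [ 0.9  0.3 -1. ]
  -> (np.float64(0.6449923545509261), np.float64(0.20354192737114907), 0.05, 168) shift [-0.0021, 0.0004, 0.075] rv [-0.02, 0.02, -0.21]
  -> (np.float64(0.6449923545509261), np.float64(0.20354192737114907), 0.026, 168) shift [0.0, 0.0, 0.024] rv [0.0, 0.0, 0.0]
```

Call:
{"api": "arm_command", "payload": {"commands": [-0.0015,0,0.04,0,0,-0.5,0.4,-0.0015,0,0.07,0,0,-0.5,0.4,-0.0015,0,0.085,0,0,-0.5,0.4,-0.0015,0,0.09,0,0,-0.5,0.4,-0.0015,0,0.094,0,0,-0.5,0.4,-0.0015,0,0.097,0,0,-0.5,0.4,-0.0015,0,0.099,0,0,-0.5,0.4,-0.0015,0,0.0995,0,0,-0.5,0.4]}}

```text
t: 13.65
eef_pos: [0.6447, 0.2037, 0.0262]
tool_rot: [0.0, 0.1, 0.995, 0.0]
contact_force: [-3.5, -1.8, 6.4]
gripper_width: 0.681
grasp_force: 55.2
```

```bash
python3 -c "
from h import *
plan()"
```

```text
t 13.7 pos [0.6447 0.2037 0.0262] yaw 168.52 tilt [0.0007 0.0004] q [ 0.11  0.84 -0.76  1.65  0.69  0.94  0.46] F [-3.5 -1.8  6.4]
```

It is seated: z rose by exactly 20.1 mm relative to the pick. Next I'll release and go to pot A.

Call:
{"api": "arm_command", "payload": {"commands": [0,0,0,0,0,0,1,0,0,0,0,0,0,1,0,0,0,0,0,0,1,0,0,-0.05,0,0,0,1,0,0,-0.1,0,0,0,1,0,0,-0.12,0,0,0,1,0,0,-0.12,0,0,0,1]}}

```text
t: 14.35
eef_pos: [0.6467, 0.2047, 0.1497]
tool_rot: [0.003, 0.1, 0.995, 0.002]
contact_force: [-0.0, -0.1, -1.1]
gripper_width: 0.999
grasp_force: 0.0
```

```bash
python3 -c "
from h import *
c=snap('wrist','w9.png');np.savez('w9.npz',**c)
cv2.imwrite('pics/w9c.png',c['img'][120:400,150:490,::-1])
for p in ((.6433,.2035,.069),): print(proj(c,p))
uv=proj(c,(.6433,.2035,.069)).astype(int)
b=blobs(c['img'],*uv,25,110)[0];p=ray(c,*b[1],.069)
kv=proj(c,p+[.0025,.0248,0]).astype(int);k=blobs(c['img'],*kv,12,120)[0];d=ray(c,*k[1],.068)-p
print('placed cap',p,b,'key yaw',np.degrees(np.arctan2(d[1],d[0])),np.hypot(*d[:2]))
plan((.603,-.051,.13,100),(.603,-.051,.005,100))"
```

```text
[321.04615582 246.11545268]
placed cap [0.64415932 0.20335744 0.069     ] (536, array([321.09514925, 247.35447761])) key yaw 81.24011520153225 0.028019893367106277
t 14.4 pos [0.6455 0.2037 0.1469] yaw 168.5 tilt [0.0032 0.0008] q [ 0.16  0.71 -0.85  1.58  0.58  1.11  0.54] F [-0.4 -0.7 -0.6]
  -> (0.603, -0.051, 0.13, 100) shift [-0.0091, -0.2581, 0.0166] rv [0.17, 0.1, 68.5]
  -> (0.603, -0.051, 0.005, 100) shift [0.0, 0.0, 0.125] rv [0.0, 0.0, 0.0]
```

View pics/w9c.png

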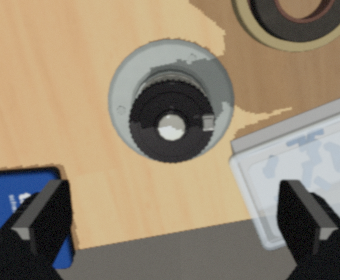

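Pot D sits concentric on the stand with its cap at (171,127) in the crop and its key to the right. On to A.

Call:
{"api": "arm_command", "payload": {"commands": [-0.009,-0.257,0.016,0,0,66,1,-0.009,-0.257,0.016,0,0,66,1,-0.009,-0.257,0.016,0,0,66,1,-0.009,-0.257,0.016,0,0,66,1,-0.009,-0.257,0.016,0,0,66,1,-0.009,-0.257,0.016,0,0,66,1,-0.009,-0.257,0.016,0,0,66,1,-0.009,-0.257,0.016,0,0,66,1]}}

```text
t: 15.2
eef_pos: [0.6008, -0.0518, 0.1273]
tool_rot: [-0.001, 0.629, 0.778, -0.001]
contact_force: [-0.2, 0.3, 0.6]
gripper_width: 0.999
grasp_force: 0.0
```

```bash
cat >> h.py <<'E'
def pot(f,x,y,yaw,tool,zl=.005,save=None):
    import time
    c=snap('wrist',f); uv=proj(c,(x,y,.049)).astype(int)
    b=blobs(c['img'],*uv,40,130)[0];p=ray(c,*b[1],.049)
    kv=proj(c,p+[.025*np.cos(np.radians(yaw)),.025*np.sin(np.radians(yaw)),0]).astype(int)
    k=blobs(c['img'],*kv,14,120)[0];d=ray(c,*k[1],.048)-p
    print('cap',p.round(4),b[0],'key yaw',np.degrees(np.arctan2(d[1],d[0])).round(1),np.hypot(*d[:2]).round(4),k[0])
    plan((*p[:2],zl,tool))
E
python3 -c "
from h import *
pot('w10.png',.603,-.051,105,100)"
```

```text
cap [ 0.6029 -0.0504  0.049 ] 554 key yaw 105.2 0.0247 161
t 15.2 pos [ 0.6009 -0.0511  0.1275] yaw 101.93 tilt [-0.003  -0.0002] q [ 0.43  0.55 -0.6   1.79  0.38  0.92 -0.13] F [-0.   1.  -0.3]
  -> (np.float64(0.6029436416168739), np.float64(-0.050379769576680465), 0.005, 100) shift [0.0003, 0.0025, 0.1224] rv [-0.17, -0.02, 1.93]
```

Call:
{"api": "arm_command", "payload": {"commands": [0.0005,0.0025,0.04,0.2,0,0,1,0.0005,0.0025,0.08,0.2,0,0,1,0.0005,0.0025,0.11,0.2,0,0,1,0.0005,0.0025,0.122,0.2,0,0,1,0.0005,0.0025,0.122,0.2,0,0,1,0.0005,0.0025,0.122,0.2,0,0,0.4,0.0005,0.0025,0.122,0.2,0,0,0.4,0.0005,0.0025,0.122,0.2,0,0,0.4], "force": 50}}

```text
t: 16.05
eef_pos: [0.606, -0.0492, 0.0093]
tool_rot: [0.0, 0.626, 0.78, -0.0]
contact_force: [-1.1, 0.7, 5.0]
gripper_width: 0.69
grasp_force: 53.6
```

Call:
{"api": "arm_command", "payload": {"commands": [0,0,0,0,0,0,0.4,0,0,0,0,0,0,0.4]}}

```text
t: 16.25
eef_pos: [0.606, -0.0492, 0.0093]
tool_rot: [0.0, 0.626, 0.78, -0.001]
contact_force: [-1.0, 0.3, 7.0]
gripper_width: 0.689
grasp_force: 53.8
```

Call:
{"api": "arm_command", "payload": {"commands": [0,0,-0.03,0,0,0,0.4,0,0,-0.07,0,0,0,0.4,0,0,-0.11,0,0,0,0.4,0,0,-0.145,0,0,0,0.4,0,0,-0.145,0,0,0,0.4]}}

```text
t: 16.75
eef_pos: [0.6086, -0.0488, 0.1585]
tool_rot: [0.003, 0.626, 0.78, 0.002]
contact_force: [1.2, 0.2, -0.9]
gripper_width: 0.688
grasp_force: 54.3
```

```bash
python3 -c "
from h import *
c=snap('wrist','w11.png');np.savez('w11.npz',**c)
r=rotm();p=np.array(get_obs()['eef_pos'])
d=np.array([np.cos(np.radians(105)),np.sin(np.radians(105)),0])*.025
kv=proj(c,p+[0,0,.042]+d).astype(int)
C=held(c,keyuv=kv);print(get_obs()['gripper_width'])
plan((.644,.2035,.15,81))"
```

```text
cap 1862 [323.9 357.6] key 549 [319.  288.5] off tool [ 0.0006  0.0012 -0.043 ] yaw world 106.23 rel tool -3.73 rk 0.0247
0.6903088577765386
t 16.8 pos [ 0.607  -0.0492  0.1557] yaw 102.51 tilt [ 0.0028 -0.0015] q [ 0.44  0.52 -0.62  1.76  0.36  0.97 -0.11] F [-0.8  0.5 -0.6]
  -> (0.644, 0.2035, 0.15, 81) shift [0.2387, 0.0909, 0.0054] rv [0.16, 0.09, 21.51]
```

Call:
{"api": "arm_command", "payload": {"commands": [0.238,0.09,0.004,0.1,0.1,22,0.4,0.238,0.09,0.004,0.1,0.1,22,0.4,0.238,0.09,0.004,0.1,0.1,22,0.4,0.238,0.09,0.004,0.1,0.1,22,0.4,0.238,0.09,0.004,0.1,0.1,22,0.4,0.238,0.09,0.004,0.1,0.1,22,0.4,0.238,0.09,0.004,0.1,0.1,22,0.4,0.238,0.09,0.004,0.1,0.1,22,0.4]}}

```text
t: 17.6
eef_pos: [0.641, 0.2007, 0.1468]
tool_rot: [-0.002, 0.763, 0.646, -0.003]
contact_force: [-0.3, -1.6, -0.5]
gripper_width: 0.685
grasp_force: 54.2
```

Call:
{"api": "arm_command", "payload": {"commands": [0,0,0,0,0,0,0.4,0,0,0,0,0,0,0.4]}}

```text
t: 17.8
eef_pos: [0.6416, 0.2005, 0.1478]
tool_rot: [-0.002, 0.764, 0.645, -0.002]
contact_force: [0.4, 0.9, -1.1]
gripper_width: 0.69
grasp_force: 54.2
```

```bash
cat >> h.py <<'E'
def place(f,zf,ztcp,S=84.2,st=(.644,.2035)):
    c=snap('wrist',f);p=np.array(get_obs()['eef_pos']);a=np.radians(S)
    kv=proj(c,p+[.025*np.cos(a),.025*np.sin(a),.048-zf]).astype(int)
    C=held(c,keyuv=kv,zf=zf); r=rotm(); off=C-p
    print('grip',get_obs()['gripper_width'],get_obs()['grasp_force'])
    y=np.degrees(np.arctan2(r[1,0],r[0,0])); plan((st[0]-off[0],st[1]-off[1],ztcp,y))
E
python3 -c "
from h import *
place('w12.png',.0093,.0693)"
```

```text
cap 1818 [324.  357.7] key 521 [319.5 288.9] off tool [-0.0002 -0.0001 -0.0397] yaw world 83.81 rel tool -3.4 rk 0.0246
grip 0.6849033220144809 54.23501372337341
t 17.9 pos [0.6416 0.2009 0.148 ] yaw 80.39 tilt [-0.0052  0.0002] q [-0.03  0.61 -0.54  1.6   0.35  1.03 -0.83] F [ 0.   0.1 -0.7]
  -> (np.float64(0.643913504398572), np.float64(0.20369529811224182), 0.0693, np.float64(80.39243956074085)) shift [0.0032, 0.0022, 0.0787] rv [-0.3, 0.04, -0.0]
```

Call:
{"api": "arm_command", "payload": {"commands": [0.003,0.002,0.03,-0.3,0,0,0.4,0.003,0.002,0.055,-0.3,0,0,0.4,0.003,0.002,0.065,-0.3,0,0,0.4,0.003,0.002,0.07,-0.3,0,0,0.4,0.003,0.002,0.074,-0.3,0,0,0.4,0.003,0.002,0.077,-0.3,0,0,0.4,0.003,0.002,0.079,-0.3,0,0,0.4,0.003,0.002,0.08,-0.3,0,0,0.4]}}

```text
t: 18.65
eef_pos: [0.644, 0.2056, 0.0693]
tool_rot: [0.0, 0.763, 0.646, 0.001]
contact_force: [-3.5, -1.8, 9.9]
gripper_width: 0.686
grasp_force: 55.3
```

```bash
python3 -c "
from h import *
plan()"
```

```text
t 18.6 pos [0.644  0.2056 0.0693] yaw 80.51 tilt [0.0013 0.0003] q [-0.06  0.7  -0.5   1.65  0.41  0.9  -0.88] F [-3.5 -1.8  9.9]
```

Call:
{"api": "arm_command", "payload": {"commands": [0,0,0,0,0,0,1,0,0,0,0,0,0,1,0,0,0,0,0,0,1,0,0,-0.05,0,0,0,1,0,0,-0.08,0,0,0,1,0,0,-0.08,0,0,0,1,0,0,-0.08,0,0,0,1]}}

```text
t: 19.35
eef_pos: [0.6438, 0.2055, 0.1488]
tool_rot: [0.0, 0.763, 0.646, 0.001]
contact_force: [0.4, -0.6, -1.1]
gripper_width: 1.0
grasp_force: 0.0
```

```bash
python3 -c "
from h import *
plan((.56,.07,.15,100),(.445,-.1095,.13,120))"
```

```text
t 19.4 pos [0.6438 0.2055 0.1488] yaw 80.52 tilt [0.0016 0.0004] q [-0.03  0.61 -0.54  1.6   0.35  1.03 -0.84] F [ 0.4 -0.6 -1.1]
  -> (0.56, 0.07, 0.15, 100) shift [-0.1474, -0.0603, -0.0014] rv [0.09, -0.02, -19.48]
  -> (0.445, -0.1095, 0.13, 120) shift [-0.1568, -0.1444, 0.02] rv [0.0, 0.0, -20.0]
```

Call:
{"api": "arm_command", "payload": {"commands": [-0.147,-0.06,0,0.1,0,-19.5,1,-0.147,-0.06,0,0.1,0,-19.5,1,-0.147,-0.06,0,0.1,0,-19.5,1,-0.147,-0.06,0,0.1,0,-19.5,1,-0.147,-0.06,0,0.1,0,-19.5,1,-0.147,-0.06,0,0.1,0,-19.5,1]}}

```text
t: 19.95
eef_pos: [0.5603, 0.0714, 0.1477]
tool_rot: [-0.001, 0.643, 0.766, -0.0]
contact_force: [0.1, 0.2, 0.7]
gripper_width: 1.004
grasp_force: 0.0
```

Call:
{"api": "arm_command", "payload": {"commands": [-0.157,-0.144,0.02,0,0,-20,1,-0.157,-0.144,0.02,0,0,-20,1,-0.157,-0.144,0.02,0,0,-20,1,-0.157,-0.144,0.02,0,0,-20,1,-0.157,-0.144,0.02,0,0,-20,1,-0.157,-0.144,0.02,0,0,-20,1,-0.157,-0.144,0.02,0,0,-20,1,-0.157,-0.144,0.02,0,0,-20,1]}}

```text
t: 20.75
eef_pos: [0.4474, -0.107, 0.1286]
tool_rot: [-0.0, 0.498, 0.867, 0.001]
contact_force: [0.3, 0.1, -0.4]
gripper_width: 1.003
grasp_force: 0.0
```

```bash
python3 -c "
from h import *
pot('w13.png',.445,-.1095,135,120)"
```

```text
cap [ 0.4444 -0.1084  0.049 ] 548 key yaw 134.3 0.0249 174
t 20.8 pos [ 0.4471 -0.1072  0.1286] yaw 120.23 tilt [-0.0002  0.001 ] q [ 0.72  0.35 -0.73  2.11  0.33  0.79  0.32] F [ 0.9 -0.4 -0.7]
  -> (np.float64(0.4444050527198679), np.float64(-0.10844554789097753), 0.005, 120) shift [0.0002, -0.003, 0.1236] rv [0.02, -0.06, 0.23]
```

Call:
{"api": "arm_command", "payload": {"commands": [0,-0.003,0.04,0,0,0,1,0,-0.003,0.08,0,0,0,1,0,-0.003,0.11,0,0,0,1,0,-0.003,0.1225,0,0,0,1,0,-0.003,0.1225,0,0,0,1,0,-0.003,0.1225,0,0,0,0.4,0,-0.003,0.1225,0,0,0,0.4,0,-0.003,0.1225,0,0,0,0.4], "force": 50}}

```text
t: 21.6
eef_pos: [0.4443, -0.1107, 0.0075]
tool_rot: [0.001, 0.5, 0.866, 0.0]
contact_force: [0.6, 1.2, 5.0]
gripper_width: 0.692
grasp_force: 52.9
```

Call:
{"api": "arm_command", "payload": {"commands": [0,0,0,0,0,0,0.4,0,0,0,0,0,0,0.4]}}

```text
t: 21.8
eef_pos: [0.4443, -0.1108, 0.0075]
tool_rot: [0.001, 0.5, 0.866, 0.0]
contact_force: [-0.5, 1.9, 6.7]
gripper_width: 0.685
grasp_force: 52.9
```

Call:
{"api": "arm_command", "payload": {"commands": [0,0,-0.03,0,0,0,0.4,0,0,-0.07,0,0,0,0.4,0,0,-0.11,0,0,0,0.4,0,0,-0.15,0,0,0,0.4,0,0,-0.18,0,0,0,0.4,0,0,-0.18,0,0,0,0.4]}}

```text
t: 22.4
eef_pos: [0.4458, -0.1114, 0.1904]
tool_rot: [0.004, 0.5, 0.866, 0.0]
contact_force: [1.3, 0.2, -1.6]
gripper_width: 0.691
grasp_force: 54.9
```

```bash
python3 -c "
from h import *
print(get_obs()['gripper_width'])
plan((.56,.06,.187,90),(.644,.2035,.187,70))"
```

```text
0.6914403217457756
t 22.4 pos [ 0.4458 -0.1114  0.1904] yaw 119.99 tilt [ 0.0066 -0.0037] q [ 0.81  0.25 -0.79  2.06  0.23  0.91  0.41] F [ 1.3  0.2 -1.6]
  -> (0.56, 0.06, 0.187, 90) shift [0.0914, 0.1846, 0.0036] rv [0.32, 0.3, 29.99]
  -> (0.644, 0.2035, 0.187, 70) shift [0.1435, 0.084, 0.0] rv [0.0, 0.0, 20.0]
```

Call:
{"api": "arm_command", "payload": {"commands": [0.091,0.184,0,0,0,30,0.4,0.091,0.184,0,0,0,30,0.4,0.091,0.184,0,0,0,30,0.4,0.091,0.184,0,0,0,30,0.4,0.091,0.184,0,0,0,30,0.4,0.091,0.184,0,0,0,30,0.4,0.091,0.184,0,0,0,30,0.4]}}

```text
t: 23.1
eef_pos: [0.556, 0.0601, 0.1848]
tool_rot: [-0.001, 0.706, 0.708, -0.001]
contact_force: [0.2, -1.4, -1.3]
gripper_width: 0.686
grasp_force: 54.8
```

Call:
{"api": "arm_command", "payload": {"commands": [0.143,0.084,0,0,0,20,0.4,0.143,0.084,0,0,0,20,0.4,0.143,0.084,0,0,0,20,0.4,0.143,0.084,0,0,0,20,0.4,0.143,0.084,0,0,0,20,0.4,0.143,0.084,0,0,0,20,0.4,0.143,0.084,0,0,0,20,0.4,0.143,0.084,0,0,0,20,0.4]}}

```text
t: 23.9
eef_pos: [0.6406, 0.2005, 0.1854]
tool_rot: [-0.0, 0.82, 0.573, -0.001]
contact_force: [0.0, -0.1, -1.8]
gripper_width: 0.688
grasp_force: 54.9
```

```bash
python3 -c "
from h import *
place('w14.png',.0075,.1075)"
```

```text
cap 1923 [324.1 354.4] key 543 [304.  286.6] off tool [ 0.0022  0.     -0.0415] yaw world 85.0 rel tool -15.09 rk 0.0246
grip 0.685140927183301 54.8911589384079
t 23.9 pos [0.6407 0.201  0.1855] yaw 69.9 tilt [-0.0017 -0.0009] q [ 0.01  0.58 -0.59  1.57  0.35  1.09 -1.02] F [ 0.2 -0.7 -1.3]
  -> (np.float64(0.6431473098875757), np.float64(0.20139916248600304), 0.1075, np.float64(69.90211814641991)) shift [0.0013, 0.0023, 0.078] rv [-0.08, 0.09, -0.0]
```

Call:
{"api": "arm_command", "payload": {"commands": [0.0018,0.002,0.03,0,0,0,0.4,0.0018,0.002,0.055,0,0,0,0.4,0.0018,0.002,0.065,0,0,0,0.4,0.0018,0.002,0.07,0,0,0,0.4,0.0018,0.002,0.074,0,0,0,0.4,0.0018,0.002,0.0765,0,0,0,0.4,0.0018,0.002,0.0785,0,0,0,0.4,0.0018,0.002,0.0793,0,0,0,0.4]}}

```text
t: 24.75
eef_pos: [0.6437, 0.2045, 0.1076]
tool_rot: [-0.0, 0.819, 0.574, 0.0]
contact_force: [-2.8, -1.1, 9.0]
gripper_width: 0.69
grasp_force: 55.6
```

```bash
python3 -c "
from h import *
plan()"
```

```text
t 24.8 pos [0.6437 0.2045 0.1076] yaw 70.02 tilt [0.     0.0006] q [-0.02  0.67 -0.56  1.62  0.41  0.97 -1.06] F [-2.8 -1.1  9. ]
```

Call:
{"api": "arm_command", "payload": {"commands": [0,0,0,0,0,0,1,0,0,0,0,0,0,1,0,0,0,0,0,0,1,0,0,-0.05,0,0,0,1,0,0,-0.08,0,0,0,1,0,0,-0.08,0,0,0,1,0,0,-0.08,0,0,0,1]}}

```text
t: 25.45
eef_pos: [0.6435, 0.2041, 0.1867]
tool_rot: [-0.0, 0.819, 0.574, 0.0]
contact_force: [-0.2, 0.4, 0.1]
gripper_width: 0.999
grasp_force: 0.0
```

```bash
python3 -c "
from h import *
plan((.56,-.01,.17,66),(.443,-.219,.13,66))"
```

```text
t 25.4 pos [0.6435 0.2041 0.1867] yaw 70.02 tilt [-0.0002  0.0003] q [ 0.    0.59 -0.59  1.57  0.35  1.1  -1.02] F [-0.2  0.4  0.1]
  -> (0.56, -0.01, 0.17, 66) shift [-0.2297, -0.0053, 0.0167] rv [-0.02, -0.01, 4.02]
  -> (0.443, -0.219, 0.13, 66) shift [-0.2385, -0.0219, 0.04] rv [0.0, 0.0, 0.0]
```

Call:
{"api": "arm_command", "payload": {"commands": [-0.23,-0.005,0.017,0,0,4,1,-0.23,-0.005,0.017,0,0,4,1,-0.23,-0.005,0.017,0,0,4,1,-0.23,-0.005,0.017,0,0,4,1,-0.23,-0.005,0.017,0,0,4,1,-0.23,-0.005,0.017,0,0,4,1,-0.23,-0.005,0.017,0,0,4,1]}}

```text
t: 26.15
eef_pos: [0.559, -0.0113, 0.168]
tool_rot: [-0.001, 0.839, 0.544, -0.002]
contact_force: [0.0, 1.2, 0.1]
gripper_width: 0.999
grasp_force: 0.0
```

Call:
{"api": "arm_command", "payload": {"commands": [-0.238,-0.022,0.04,0,0,0,1,-0.238,-0.022,0.04,0,0,0,1,-0.238,-0.022,0.04,0,0,0,1,-0.238,-0.022,0.04,0,0,0,1,-0.238,-0.022,0.04,0,0,0,1,-0.238,-0.022,0.04,0,0,0,1,-0.238,-0.022,0.04,0,0,0,1,-0.238,-0.022,0.04,0,0,0,1]}}

```text
t: 26.95
eef_pos: [0.4445, -0.2168, 0.1295]
tool_rot: [-0.001, 0.838, 0.546, 0.0]
contact_force: [0.4, 0.2, 0.6]
gripper_width: 1.0
grasp_force: 0.0
```

```bash
python3 -c "
from h import *
pot('w15.png',.443,-.219,55.6,66)"
```

```text
cap [ 0.4412 -0.218   0.049 ] 553 key yaw 55.3 0.025 184
t 27.0 pos [ 0.4446 -0.2168  0.1296] yaw 66.24 tilt [-0.0007  0.0009] q [ 0.77  0.36 -0.53  2.05  0.25  0.8  -0.32] F [-0.2  0.3 -0.6]
  -> (np.float64(0.4411894279509154), np.float64(-0.21798437378964275), 0.005, 66) shift [-0.0025, -0.0025, 0.1246] rv [-0.06, -0.03, 0.24]
```

Call:
{"api": "arm_command", "payload": {"commands": [-0.002,-0.0025,0.04,0,0,0,1,-0.002,-0.0025,0.08,0,0,0,1,-0.002,-0.0025,0.11,0,0,0,1,-0.002,-0.0025,0.1235,0,0,0,1,-0.002,-0.0025,0.1235,0,0,0,1,-0.002,-0.0025,0.1235,0,0,0,0.4,-0.002,-0.0025,0.1235,0,0,0,0.4,-0.002,-0.0025,0.1235,0,0,0,0.4], "force": 50}}

```text
t: 27.8
eef_pos: [0.4412, -0.22, 0.0077]
tool_rot: [0.001, 0.839, 0.545, 0.0]
contact_force: [-0.7, 1.6, 4.5]
gripper_width: 0.686
grasp_force: 53.2
```

Call:
{"api": "arm_command", "payload": {"commands": [0,0,0,0,0,0,0.4,0,0,0,0,0,0,0.4]}}

```text
t: 28.0
eef_pos: [0.4412, -0.22, 0.0077]
tool_rot: [0.001, 0.839, 0.545, 0.0]
contact_force: [-0.7, 2.0, 6.0]
gripper_width: 0.685
grasp_force: 53.3
```

Call:
{"api": "arm_command", "payload": {"commands": [0,0,-0.03,0,0,0,0.4,0,0,-0.07,0,0,0,0.4,0,0,-0.11,0,0,0,0.4,0,0,-0.15,0,0,0,0.4,0,0,-0.19,0,0,0,0.4,0,0,-0.215,0,0,0,0.4,0,0,-0.215,0,0,0,0.4]}}

```text
t: 28.7
eef_pos: [0.4424, -0.2206, 0.2257]
tool_rot: [0.004, 0.839, 0.545, 0.001]
contact_force: [0.6, -0.6, -0.5]
gripper_width: 0.688
grasp_force: 54.3
```

```bash
python3 -c "
from h import *
print(get_obs()['gripper_width'])
plan((.55,0,.22,80),(.644,.204,.22,94.5))"
```

```text
0.6879458688429458
t 28.7 pos [ 0.4424 -0.2206  0.2257] yaw 66.0 tilt [ 0.0059 -0.0047] q [ 0.84  0.23 -0.58  1.96  0.15  0.99 -0.23] F [ 0.6 -0.6 -0.5]
  -> (0.55, 0, 0.22, 80) shift [0.2454, 0.0085, 0.0053] rv [0.4, 0.16, -14.0]
  -> (0.644, 0.204, 0.22, 94.5) shift [0.2172, 0.0571, 0.0] rv [0.0, 0.0, -14.5]
```

Call:
{"api": "arm_command", "payload": {"commands": [0.245,0.0085,0.002,0,0,-14,0.4,0.245,0.0085,0.002,0,0,-14,0.4,0.245,0.0085,0.002,0,0,-14,0.4,0.245,0.0085,0.002,0,0,-14,0.4,0.245,0.0085,0.002,0,0,-14,0.4,0.245,0.0085,0.002,0,0,-14,0.4,0.245,0.0085,0.002,0,0,-14,0.4]}}

```text
t: 29.4
eef_pos: [0.5469, 0.0018, 0.218]
tool_rot: [-0.001, 0.765, 0.644, -0.001]
contact_force: [-0.3, -0.7, -1.5]
gripper_width: 0.685
grasp_force: 54.3
```

Call:
{"api": "arm_command", "payload": {"commands": [0.215,0.057,0,0,0,-14.5,0.4,0.215,0.057,0,0,0,-14.5,0.4,0.215,0.057,0,0,0,-14.5,0.4,0.215,0.057,0,0,0,-14.5,0.4,0.215,0.057,0,0,0,-14.5,0.4,0.215,0.057,0,0,0,-14.5,0.4,0.215,0.057,0,0,0,-14.5,0.4,0.215,0.057,0,0,0,-14.5,0.4]}}

```text
t: 30.2
eef_pos: [0.6408, 0.1992, 0.2181]
tool_rot: [-0.0, 0.68, 0.733, -0.002]
contact_force: [-0.4, 0.3, -0.8]
gripper_width: 0.684
grasp_force: 54.3
```

```bash
python3 -c "
from h import *
place('w16.png',.0077,.1477,st=(.6437,.204))"
```

```text
cap 1919 [324.  354.1] key 536 [338.4 286.1] off tool [ 0.0026 -0.0003 -0.0413] yaw world 83.56 rel tool 10.78 rk 0.0242
grip 0.6890823355926691 54.26809251308441
t 30.2 pos [0.6409 0.1994 0.2183] yaw 94.34 tilt [-0.002  -0.0019] q [ 0.09  0.59 -0.73  1.54  0.41  1.18 -0.63] F [ 0.4 -0.5 -1.5]
  -> (np.float64(0.6440821234463543), np.float64(0.2013236338409898), 0.1477, np.float64(94.33978103792305)) shift [0.0018, 0.0035, 0.0706] rv [-0.12, 0.1, -0.0]
```

Call:
{"api": "arm_command", "payload": {"commands": [0.003,0.003,0.03,0,0,0,0.4,0.003,0.003,0.05,0,0,0,0.4,0.003,0.003,0.058,0,0,0,0.4,0.003,0.003,0.063,0,0,0,0.4,0.003,0.003,0.067,0,0,0,0.4,0.003,0.003,0.07,0,0,0,0.4,0.003,0.003,0.0715,0,0,0,0.4,0.003,0.003,0.072,0,0,0,0.4]}}

```text
t: 31.05
eef_pos: [0.6439, 0.206, 0.1478]
tool_rot: [-0.0, 0.679, 0.734, 0.0]
contact_force: [-1.2, -0.8, 6.9]
gripper_width: 0.686
grasp_force: 54.9
```

```bash
python3 -c "
from h import *
plan()"
```

```text
t 31.1 pos [0.6439 0.206  0.1478] yaw 94.52 tilt [-0.0002  0.0003] q [ 0.07  0.66 -0.7   1.59  0.46  1.07 -0.68] F [-1.2 -0.8  6.9]
```

Four pots are seated. Next I'll release, retreat and look at the cover and the stack.

Call:
{"api": "arm_command", "payload": {"commands": [0,0,0,0,0,0,1,0,0,0,0,0,0,1,0,0,0,0,0,0,1,0,0,-0.05,0,0,0,1,0,0,-0.08,0,0,0,1,0,0,-0.08,0,0,0,1,0,0,-0.08,0,0,0,1]}}

```text
t: 31.75
eef_pos: [0.6438, 0.2058, 0.2271]
tool_rot: [-0.0, 0.679, 0.734, -0.0]
contact_force: [-0.2, -0.1, -0.5]
gripper_width: 0.996
grasp_force: 0.0
```

```bash
python3 -c "
from h import *
plan((.56,.05,.2,90),(.45,.034,.14,80))"
```

```text
t 31.8 pos [0.6438 0.2058 0.2271] yaw 94.52 tilt [-0.0004  0.0003] q [ 0.09  0.58 -0.73  1.52  0.41  1.2  -0.63] F [-0.2 -0.1 -0.5]
  -> (0.56, 0.05, 0.2, 90) shift [-0.1488, -0.0958, 0.0271] rv [-0.02, -0.02, 4.52]
  -> (0.45, 0.034, 0.14, 80) shift [-0.016, -0.11, 0.06] rv [0.0, 0.0, 10.0]
```

Call:
{"api": "arm_command", "payload": {"commands": [-0.149,-0.096,0.027,0,0,4.5,1,-0.149,-0.096,0.027,0,0,4.5,1,-0.149,-0.096,0.027,0,0,4.5,1,-0.149,-0.096,0.027,0,0,4.5,1,-0.149,-0.096,0.027,0,0,4.5,1,-0.149,-0.096,0.027,0,0,4.5,1]}}

```text
t: 32.35
eef_pos: [0.5589, 0.0489, 0.1987]
tool_rot: [-0.001, 0.707, 0.707, -0.001]
contact_force: [-0.2, 0.5, 0.7]
gripper_width: 0.998
grasp_force: 0.0
```

Call:
{"api": "arm_command", "payload": {"commands": [-0.016,-0.11,0.06,0,0,10,1,-0.016,-0.11,0.06,0,0,10,1,-0.016,-0.11,0.06,0,0,10,1,-0.016,-0.11,0.06,0,0,10,1,-0.016,-0.11,0.06,0,0,10,1,-0.016,-0.11,0.06,0,0,10,1]}}

```text
t: 32.95
eef_pos: [0.4515, 0.035, 0.1406]
tool_rot: [-0.0, 0.765, 0.643, 0.001]
contact_force: [-0.5, -0.2, -0.3]
gripper_width: 0.998
grasp_force: 0.0
```

```bash
python3 -c "
from h import *
c=snap('wrist','w17.png');np.savez('w17.npz',**c);s=snap('scene','s17.png')['img']
a=cv2.resize(c['img'],(400,300));b=cv2.resize(s,(400,300))
w=cv2.resize(np.ascontiguousarray(c['img'][130:380,180:460]),(336,300));d=cv2.resize(np.ascontiguousarray(s[90:290,290:490]),(300,300))
cv2.imwrite('pics/m17.png',np.vstack([np.hstack([a,b]),np.hstack([w,d,np.zeros((300,164,3),np.uint8)])])[:,:,::-1]);plan()"
```

```text
t 33.0 pos [0.4511 0.0346 0.1405] yaw 80.06 tilt [0.     0.0012] q [ 0.42  0.32 -0.73  2.12  0.29  0.8  -0.66] F [1. 0. 1.]
```

View pics/m17.png

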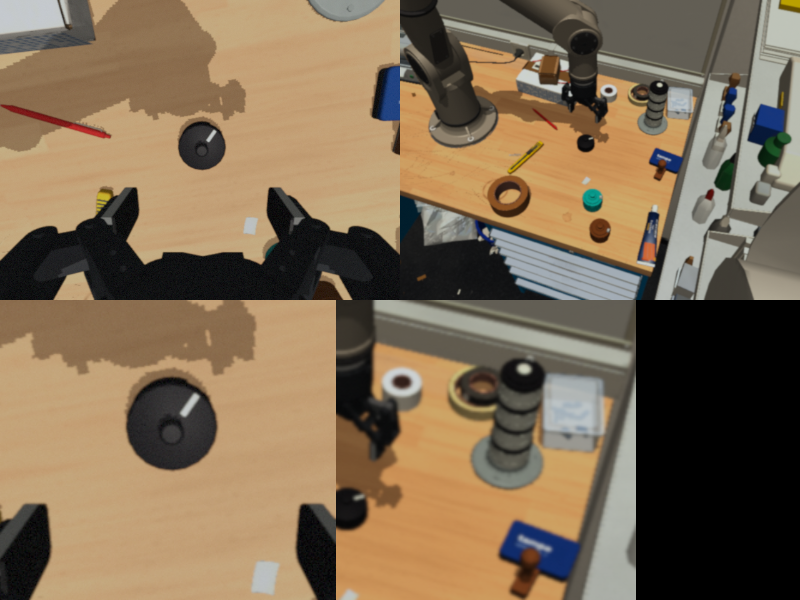

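The stack stands straight with four pots. The cover's knob is near (323,239) and its pointer near (337,217) in the wrist image.

```bash
python3 -c "
from h import *
c=dict(np.load('w17.npz'))
k=blobs(c['img'],337,217,16,150)[0]
p=ray(c,323.3,239,.037)
m=np.zeros((480,640),np.uint8)
pts=blobs(c['img'],337,217,16,150)
g=c['img'].min(2);ys,xs=np.nonzero(g[200:235,322:354]>150);W=np.array([ray(c,x+322,y+200,.029)[:2] for x,y in zip(xs,ys)])
e=np.linalg.svd(W-W.mean(0))[2][0];e*=np.sign(e@(W.mean(0)-p[:2]))
d=W.mean(0)-p[:2]
print('knob',p,'ptr',k,W.mean(0),len(W),'axis',np.degrees(np.arctan2(e[1],e[0])),'from knob',np.degrees(np.arctan2(d[1],d[0])),np.hypot(*d), 'len',np.ptp((W-W.mean(0))@e))
cs,h=dark(c['img'],323,228,55,75);print('base circ',circfit(c,h,.024))
plan((*p[:2],.002,80))"
```

```text
knob [0.45143468 0.0371815  0.037     ] ptr (107, array([337.71028037, 217.20560748])) [0.46451649 0.04974752] 107 axis 45.87565237801069 from knob 43.84791901814302 0.018139415133861834 len 0.01563278571032207
base circ (array([0.45083928, 0.03799378]), np.float64(0.029431990402816105), np.float64(1.0))
t 33.0 pos [0.4511 0.0346 0.1405] yaw 80.06 tilt [0.     0.0012] q [ 0.42  0.32 -0.73  2.12  0.29  0.8  -0.66] F [1. 0. 1.]
  -> (np.float64(0.4514346821034957), np.float64(0.037181500520375665), 0.002, 80) shift [0.0025, -0.0001, 0.1385] rv [-0.01, -0.07, 0.06]
```

Call:
{"api": "arm_command", "payload": {"commands": [0.0028,0,0.04,0,0,0,1,0.0028,0,0.08,0,0,0,1,0.0028,0,0.12,0,0,0,1,0.0028,0,0.1375,0,0,0,1,0.0028,0,0.1375,0,0,0,1,0.0028,0,0.1375,0,0,0,0.4,0.0028,0,0.1375,0,0,0,0.4,0.0028,0,0.1375,0,0,0,0.4], "force": 50}}

```text
t: 33.85
eef_pos: [0.4512, 0.0367, 0.0041]
tool_rot: [0.0, 0.766, 0.643, 0.001]
contact_force: [-0.9, 0.4, 2.9]
gripper_width: 0.68
grasp_force: 52.6
```

Call:
{"api": "arm_command", "payload": {"commands": [0,0,0,0,0,0,0.4,0,0,0,0,0,0,0.4]}}

```text
t: 34.05
eef_pos: [0.4512, 0.0367, 0.0041]
tool_rot: [0.0, 0.766, 0.643, 0.001]
contact_force: [-1.4, 0.4, 6.5]
gripper_width: 0.683
grasp_force: 52.8
```

Call:
{"api": "arm_command", "payload": {"commands": [0,0,-0.03,0,0,0,0.4,0,0,-0.07,0,0,0,0.4,0,0,-0.11,0,0,0,0.4,0,0,-0.15,0,0,0,0.4,0,0,-0.19,0,0,0,0.4,0,0,-0.23,0,0,0,0.4,0,0,-0.26,0,0,0,0.4,0,0,-0.26,0,0,0,0.4]}}

```text
t: 34.85
eef_pos: [0.4527, 0.037, 0.2675]
tool_rot: [0.003, 0.766, 0.643, 0.003]
contact_force: [-0.9, -0.3, -0.7]
gripper_width: 0.681
grasp_force: 54.0
```

```bash
python3 -c "
from h import *
print(get_obs()['gripper_width'])
c=snap('wrist','w18.png');np.savez('w18.npz',**c)
cv2.imwrite('pics/w18c.png',cv2.resize(c['img'][250:430,200:450,::-1],(750,540)))
plan((.644,.205,.262,119))"
```

```text
0.6811170023595795
t 34.9 pos [0.4514 0.0365 0.2651] yaw 79.99 tilt [ 0.0042 -0.0012] q [ 0.54  0.14 -0.81  1.98  0.12  1.06 -0.5 ] F [-0.8  0.3 -0.4]
  -> (0.644, 0.205, 0.262, 119) shift [0.1995, 0.1603, 0.0037] rv [0.23, 0.11, -39.01]
```

View pics/w18c.png

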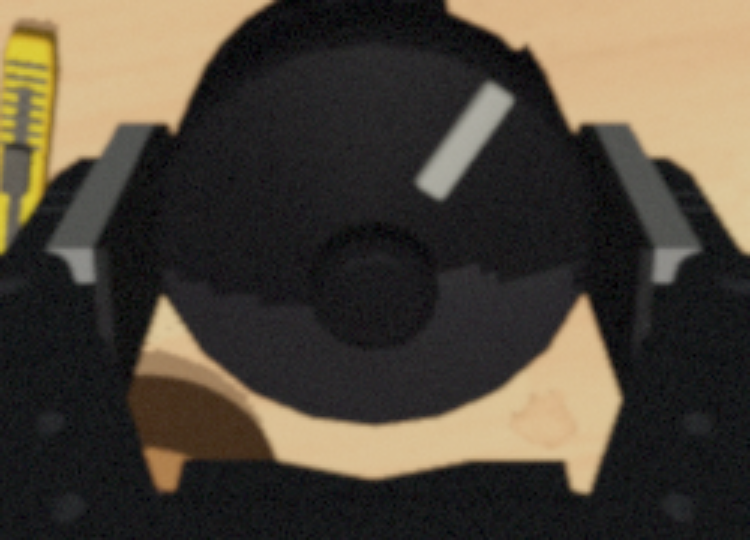

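The held cover's knob is at about (325,350) and its pointer runs from (343,313) to (363,280).

```bash
cat >> h.py <<'E'
def heldcov(c,zf,knob,inner,outer):
    p=np.array(get_obs()['eef_pos']);r=rotm();C=ray(c,*knob,p[2]+.0385-zf);print('off tool',(r.T@(C-p)).round(4))
    for e,z in((inner,.031),(outer,.0265)):
        d=ray(c,*e,p[2]+z-zf)-C;t=r.T@d;print('r',np.hypot(*d[:2]).round(4),'yaw',np.degrees(np.arctan2(d[1],d[0])).round(1),'rel',np.degrees(np.arctan2(t[1],t[0])).round(1))
    e=ray(c,*outer,p[2]+.0265-zf)-ray(c,*inner,p[2]+.031-zf);print('line yaw',np.degrees(np.arctan2(e[1],e[0])).round(1))
E
python3 -c "
from h import *
heldcov(dict(np.load('w18.npz')),.0041,(325,350),(343,313.3),(363.5,280))"
```

```text
off tool [-0.0013  0.0013 -0.0344]
r 0.0127 yaw 47.6 rel 32.2
r 0.0267 yaw 46.7 rel 33.2
line yaw 45.8
```

Call:
{"api": "arm_command", "payload": {"commands": [0.199,0.16,0,0,0,-39,0.4,0.199,0.16,0,0,0,-39,0.4,0.199,0.16,0,0,0,-39,0.4,0.199,0.16,0,0,0,-39,0.4,0.199,0.16,0,0,0,-39,0.4,0.199,0.16,0,0,0,-39,0.4,0.199,0.16,0,0,0,-39,0.4,0.199,0.16,0,0,0,-39,0.4]}}

```text
t: 35.7
eef_pos: [0.6413, 0.2038, 0.2612]
tool_rot: [-0.001, 0.508, 0.862, -0.001]
contact_force: [-0.3, -0.4, 0.6]
gripper_width: 0.681
grasp_force: 54.2
```

Call:
{"api": "arm_command", "payload": {"commands": [0,0,0,0,0,0,0.4,0,0,0,0,0,0,0.4]}}

```text
t: 35.9
eef_pos: [0.6419, 0.2033, 0.2626]
tool_rot: [-0.0, 0.508, 0.861, -0.001]
contact_force: [-0.6, 0.1, -0.6]
gripper_width: 0.683
grasp_force: 54.2
```

```bash
python3 -c "
from h import *
c=snap('wrist','w19.png');np.savez('w19.npz',**c)
g=c['img'][265:325,330:380].min(2)
m=(g>100).astype(np.uint8);n,l,s,ce=cv2.connectedComponentsWithStats(m);i=1+s[1:,4].argmax();ys,xs=np.nonzero(l==i)
r=cv2.minAreaRect(np.c_[xs+330,ys+265].astype(np.float32));print(r,s[i])
b=cv2.boxPoints(r);b=b[b[:,1].argsort()];out=b[:2].mean(0);inn=b[2:].mean(0);print(inn,out)
heldcov(c,.0041,(325,350),inn,out)
plan((.644,.205,.262,119))"
```

```text
((354.4405212402344, 296.45672607421875), (11.542869567871094, 42.56892776489258), 36.02737045288086) [  9  12  32  39 486]
[341.9216  313.67023] [366.95944 279.24323]
off tool [-0.0004 -0.0001 -0.0344]
r 0.0121 yaw 87.9 rel 31.1
r 0.027 yaw 83.8 rel 35.1
line yaw 80.6
t 36.0 pos [0.6419 0.2035 0.2626] yaw 118.96 tilt [-0.0009 -0.0009] q [ 0.17  0.59 -0.87  1.48  0.46  1.29 -0.24] F [ 0.2  0.5 -0.2]
  -> (0.644, 0.205, 0.262, 119) shift [0.0003, 0.0025, 0.0006] rv [-0.07, 0.02, -0.04]
```

Call:
{"api": "arm_command", "payload": {"commands": [0.0008,0.0026,0.03,0,0,0,0.4,0.0008,0.0026,0.055,0,0,0,0.4,0.0008,0.0026,0.065,0,0,0,0.4,0.0008,0.0026,0.071,0,0,0,0.4,0.0008,0.0026,0.075,0,0,0,0.4,0.0008,0.0026,0.0775,0,0,0,0.4,0.0008,0.0026,0.0795,0,0,0,0.4,0.0008,0.0026,0.08,0,0,0,0.4]}}

```text
t: 36.75
eef_pos: [0.6446, 0.2072, 0.1842]
tool_rot: [0.0, 0.507, 0.862, 0.0]
contact_force: [-2.1, -1.5, 9.9]
gripper_width: 0.683
grasp_force: 55.0
```

```bash
python3 -c "
from h import *
plan();print(get_obs()['gripper_width'])"
```

```text
t 36.8 pos [0.6446 0.2072 0.1842] yaw 119.01 tilt [0.0005 0.0007] q [ 0.15  0.66 -0.84  1.55  0.52  1.16 -0.29] F [-2.1 -1.5  9.9]
0.6828018795230921
```

Seated at 0.1842 against 0.1841 expected. Now release, retreat and verify.

Call:
{"api": "arm_command", "payload": {"commands": [0,0,0,0,0,0,1,0,0,0,0,0,0,1,0,0,0,0,0,0,1,0,0,-0.05,0,0,0,1,0,0,-0.08,0,0,0,1,0,0,-0.08,0,0,0,1]}}

```text
t: 37.35
eef_pos: [0.646, 0.2085, 0.2675]
tool_rot: [0.002, 0.507, 0.862, 0.003]
contact_force: [0.4, 0.4, -0.6]
gripper_width: 0.999
grasp_force: 0.0
```

Call:
{"api": "arm_command", "payload": {"commands": [-0.04,-0.15,-0.02,0,0,0,1,-0.04,-0.15,-0.02,0,0,0,1,-0.04,-0.15,-0.02,0,0,0,1,-0.04,-0.15,-0.02,0,0,0,1,-0.04,-0.15,-0.02,0,0,0,1,-0.04,-0.15,-0.02,0,0,0,1,-0.04,-0.15,-0.02,0,0,0,1,-0.04,-0.15,-0.02,0,0,0,1]}}

```text
t: 38.15
eef_pos: [0.5328, 0.1002, 0.282]
tool_rot: [-0.001, 0.507, 0.862, 0.0]
contact_force: [-0.3, -0.2, -0.6]
gripper_width: 1.001
grasp_force: 0.0
```

```bash
python3 -c "
from h import *
s=snap('scene','s20.png')['img'];t=snap('top','t20.png')['img'];w=snap('wrist','w20.png')['img']
f=lambda i:cv2.resize(np.ascontiguousarray(i),(400,300),interpolation=cv2.INTER_CUBIC)
cv2.imwrite('pics/m20.png',np.vstack([np.hstack([f(s[80:200,350:510]),f(t[120:330,160:440])]),np.hstack([f(s),f(w)])])[:,:,::-1]);plan()"
```

```text
t 38.3 pos [0.5326 0.0996 0.282 ] yaw 119.09 tilt [-0.0022  0.0008] q [ 0.48  0.35 -0.97  1.76  0.31  1.19 -0.07] F [0.1 0.3 0.4]
```

View pics/m20.png

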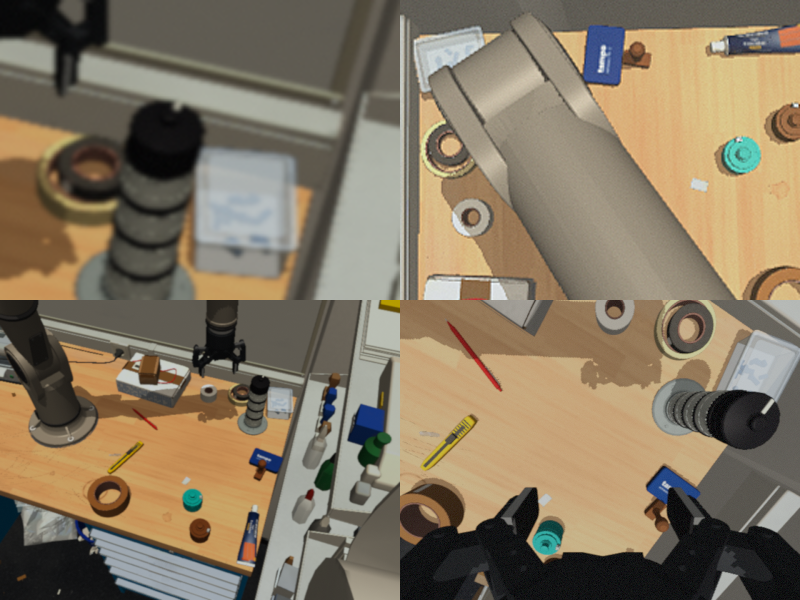

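The final view shows four pots and the cover stacked straight on the stand, with the cover's pointer over the key side. The stamp, the rolls and the look-alikes are where they started.

```bash
python3 -c "
from h import *
print(hand_in())"
```

```text
the job is handed in; nothing more can be done
None
```

Job handed in: the three open caps are pushed down, all four pots are stacked keyed and flush on the stand, and the cover is seated on top, with the stamp and rolls left where they were.

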